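Wedge a row of storage jars tight in a sloping jar rack

ROBOT

A 7-joint arm with a two-finger parallel gripper is mounted at the origin on a cart in front of the work surface, level with it; the furniture and walls round the work are solid. World frame = base frame: x ahead of the robot, y to its left, z up, the work surface at z = 0. Lengths are in m, angles in rad, forces in N, time in s.
With the tool pointing down it reaches from about 0.425 to 0.925 m from the base axis. Payload 6.8 kg.
Tool frame: the origin (TCP) lies at the very end of the fingers, on their centre line; the grasp point (between the pads) lies 19 mm behind it (hold_point_z is the distance from the TCP to the grasp point, in m); z points along the fingers, y is the direction in which the jaws open and shut (so a half turn about z gives the same grasp; the last joint's range is limited). The gripper opens to 85 mm and grips with 20 to 120 N. Pads are 22 mm wide; open, the fingers measure 114 mm over their backs; the gripper's body (76 mm by 85 mm) begins 54 mm behind the grasp point. The pads swing forward as they close: fully open they stand 13 mm farther back than shut.
Start: joints at [1.111, 0.477, 0.022, 1.555, -0.011, 1.109, -0.083], TCP at [0.233, -0.634, 0.231] pointing down, gripper open.
Joint ranges: [-2.96, 2.96], [-0.34, 2.1], [-1.41, 1.46], [0.24, 2.44], [-1.37, 4.51], [0.17, 1.92], [-2.96, 2.96]. Speed limits (rad/s): [2.39, 2.39, 3.14, 3.14, 3.14, 3.14, 3.14].

INTERFACE

Orientations are given as a unit quaternion [w, x, y, z].
In Python, from station import get_obs, read_camera, calibration, hand_in, regions_of, hold_point_z gives the robot as it stands.
- The arm moves only by the tool send_rows, never from a script. Its argument "motion" is text: rows parted by semicolons, each of 7 numbers parted by spaces: the shift along the world's x, y, z in cm, then the turn, a rotation vector about the world's x, y, z in degrees, then the closure, from 0 (fully open) to 1 (shut). In form: dx dy dz rx ry rz fingers; .... A call has 1 to 20 rows; each row shifts and turns the pose as measured when the row begins; what a row does not reach is not made up. A row lasts 1/12 s, in which the tool goes at most 41.7 mm and 7.16 degrees, less where a joint would pass 70% of its speed; a pose out of reach is approached as far as the arm can. A call is refused whole if a number of a shift passes 4.17 or a number of a turn 7.16, either way. A call with a gripper value outside its range is refused whole. The fingers move at their own pace and stop on an object; "newtons" is the grip in N (left out, the last holds). Time passes only in rows, so rows that do not move let the fingers close. It gives the time, the measured TCP pose, the force and the opening at its end, in the units of the state.
- get_obs(): the state, without advancing time (a new reading comes with each control period).
- read_camera(name): name is "scene" or "top" or "wrist"; returns the picture (420x560x3 uint8, red, green, blue); there is no depth.
- calibration(name): a dict with "mtx" (3x3 intrinsics, pixels), "R" (3x3) and "t" (3): a world point X has camera coordinates R X + t; the wrist camera has in their place "hand_eye" (4x4, takes a point from camera to tool coordinates, whose origin is the TCP and whose axes are the flange's). Camera axes: x right, y down, z forward; pixel columns grow to the right and rows downward; lengths in m; the calibration is good to about 2 mm. A picture is of the moment at which its call begins: read the wrist's pose just before it. calibration takes no time and is no camera call.
- hand_in(): hands the job in, once; it reports no verdict.
Trained networks look in the newest picture that a camera, given by its name, has taken for a name from the list of things; names that differ only in an ending like _2 or _b are one class to them, and where a whole thing is asked for, a point or a joint stands for the part that bears it (a point fixed in the world has none). Each returns a list of dicts, best first, with "conf" (0 to 1); they miss things now and then, are a little off and sometimes report something else, mostly with a low value. They report only what shows in the picture. A call takes as long as a camera call. They do not tell look-alikes from the thing itself.
- regions_of(thing, camera): "region" (420x560 bool, what is visible of it) and "point" ([column, row] in pixels, amid what is visible of it).
The state is a dict: "t": time; "q": joint angles; "joint_vel": joint speeds; "joint_torque": joint torques, N m; "eef_pos": TCP position; "tool_rot": TCP orientation; "contact_force": force on the tool from outside, world axes, zero at the start; "torque": the same for the moment, N m; "gripper_width": opening from 0.0 (shut) to 1.0 (fully open).
Only numpy, scipy, OpenCV 4.12 (cv2) and the standard library are available. Lean on these libraries where they do the work, as an engineer would, in place of code of your own. Each camera call takes 0.05 s, during which the arm holds its last target.

TASK

Add the jar that stands alone on the worktop to the end of the row in the sloping wooden rack, in the free space beside the two jars already there, standing square on the rack's sloping floor. Then take the wooden wedge from the worktop and drive it, thin end first, down the last gap between that jar and the rack's slanted end wall, its slanted side against the slanted wall, until the jars are pushed up tight together against the opposite wall and the wedge is firmly home. Let go and leave everything standing in the rack, and leave the mug, the oats jar and the scrubbing brush alone.

Things in the scene. Friction and masses are not known exactly. Their poses are not given: they have to be found in the camera images.
- rack_bed (a point): fixed plain wooden jar rack with a sloping floor. Point: on the upper side of the floor, mid-channel. z: square to the floor, leaning 25 degrees from vertical towards the robot; x: up the slope, away; y: along the row to the left. All rack positions here are along these axes. The channel is 58 mm wide in x between front and back rails, each 12 mm thick, 24 mm high
- rack_left (a point): foot of the rack's left end wall, middle of its inner face, at y = +92 mm of rack_bed; axes as rack_bed. The wall is square to the floor, 80 mm high. Packed tight against it, the jar centres are at about y = +67, +17 and -33 mm of rack_bed and x about -4 mm (jars lean on the front rail)
- rack_slant (a point): foot of the rack's slanted right end wall, middle of its inner face, at y = -86 mm of rack_bed; axes as rack_bed. The wall leans outward, to y = -103 mm at 80 mm height (218 mm per m, 12.3 degrees). Beside the gap for the wedge (y = -68 to -92 mm) both rails rise to posts 72 mm high, which hold it front and back
- jar_a_mid (a point): first jar, in the rack beside the left wall, with 2 to 4 mm of play: round glass jar with fixed grey metal lid, 50 mm across, 80 mm tall, about 0.18 kg. Point: its centre, 40 mm above its underside; z up along the jar
- jar_b_mid (a point): second jar, in the rack to the right of the first, with a few mm of play: round glass jar with fixed grey metal lid, 50 mm across, 80 mm tall, about 0.18 kg. Point: its centre, 40 mm above its underside; z up along the jar
- jar_c_mid (a point): third jar, alone on the worktop at the robot's left: round glass jar with fixed grey metal lid, 50 mm across, 80 mm tall, about 0.18 kg. Point: its centre, 40 mm above its underside; z up along the jar
- jar_c: the third jar again: origin at the centre of its underside
- wedge_mid (a point): loose plain wooden wedge, standing thin end down on the worktop to the right, 110 mm tall, 52 mm deep in x (parallel faces), 0.13 to 0.21 kg. Point: 55 mm above its underside, mid-depth; z up. +y side: flat upright face at y = +15 mm. -y side: slanted face, y = -15 mm at the thin end (30 mm thick), -39 mm at the top (54 mm), same slant as the rack's wall
- wedge: the wedge again: origin at the underside of its thin end, axes as wedge_mid. At the start it is turned to within about 40 degrees of the way it must stand in the rack (slanted face towards the slanted wall)
- wedge_top (a point): middle of the wedge's flat top. Driven down the gap, the wedge slides along the slanted wall, so it shifts towards the jars by 218 mm per m of depth; 10 to 20 N on its top drive it and push the row together; it then stays by friction. Home, its thin end is 6 to 14 mm above the rack floor (it cannot reach the floor) and its upright face at y about -58 mm of rack_bed
- mug: bystander: stoneware mug, 78 x 108 x 74 mm, pale rim and dark base, behind the rack; origin at the underside, axes z up
- oats_jar: bystander: wider glass jar with wooden lid, 69 mm across, 98 mm tall, behind the lone jar; origin at the centre of its underside
- scrub_brush: bystander: wooden scrubbing brush, 48 x 124 x 38 mm, behind the rack; origin at the centre of its underside
Things that resemble listed ones, but are neither listed nor needed, are in the scene too. What is shaped like the jar_c but purple is not meant.

How it is judged:
On the way:
1. the lone jar stands on the rack's sloping floor at the end of the row, before the wedge is in (z of jar_c_mid in the frame of rack_bed between 0.034 and 0.045 m and x of jar_c_mid in the frame of rack_bed between -0.008 and 0.008 m and angle between the z axis of jar_c_mid and the z axis of rack_bed, either way round below 0.09 rad and y of jar_c_mid in the frame of rack_bed between -0.055 and -0.025 m and distance between wedge_mid and rack_bed above 0.14 m), for 0.2 s.
At the end, for the whole second after the job is handed in: all three jars stand square (5 degrees) on the rack's floor, pushed to the left wall with at most about 2.5 mm of play in the whole row; the wedge stands square (8 degrees) in the last gap, its thin end 0 to 21 mm above the floor; all at rest and let go (z of jar_a_mid in the frame of rack_bed between 0.034 and 0.045 m and x of jar_a_mid in the frame of rack_bed between -0.008 and 0.008 m and angle between the z axis of each of jar_a_mid, jar_b_mid, jar_c_mid and the z axis of rack_bed, either way round below 0.09 rad and z of jar_b_mid in the frame of rack_bed between 0.034 and 0.045 m and x of jar_b_mid in the frame of rack_bed between -0.008 and 0.008 m and z of jar_c_mid in the frame of rack_bed between 0.034 and 0.045 m and x of jar_c_mid in the frame of rack_bed between -0.008 and 0.008 m and y of jar_c_mid in the frame of rack_bed between -0.0355 and -0.025 m and y of jar_b_mid in the frame of rack_bed between 0.01 and 0.03 m and y of jar_a_mid in the frame of rack_bed above 0.055 m and z of wedge_mid in the frame of rack_bed between 0.055 and 0.076 m and y of wedge_mid in the frame of rack_bed between -0.08 and -0.066 m and angle between the z axis of wedge_mid and the z axis of rack_bed, either way round below 0.14 rad and linear speed of each of wedge, jar_c below 0.01 m/s); the robot touches nothing.
It fails at once if the mug, oats jar or scrubbing brush is moved by more than 3 cm (distance of any of mug, oats_jar, scrub_brush from where it was at the start of the episode above 0.03 m).
It also fails if it takes over 72 s, if anything falls off the work surface, if the arm or the gripper's body presses on something with over 40 N, if the wrist force passes 120 N, or if a joint passes its speed limit or range.

## Working session

There is one attempt and no reset: what is moved stays moved. The work goes in short steps, Python scripts to look and compute and a tool call to move; the robot and the scene stay as the last step left them, time stands still between calls to the robot, and variables do not carry over. Pictures are saved under pics/ and viewed, and the job is handed in when it is done.

Besides the shell and the picture viewer there is one more tool, called after "Request:" as a command line: name --argument value ..., lists and objects as JSON in quotes. send_rows: Moves the arm, as the interface text tells. Its arguments: {"type":"object","properties":{"motion":{"type":"string"},"newtons":{"type":"number"}},"required":["motion"]}

```bash
ls; mkdir -p pics; cat > h.py <<'E'
import numpy as np, cv2
from station import *
def snap(c,n):
    im=read_camera(c); cv2.imwrite(f'pics/{n}.png',im[:,:,::-1]); return im
E
python3 - <<'E'
from h import *
o=get_obs(); print(o)
for c in ['scene','top','wrist']:
    snap(c,c+'0'); k=calibration(c); print(c,{a:np.round(b,4).tolist() for a,b in k.items()})
print(hold_point_z)
E
```

```text
pics
{'t': 0.0, 'q': array([ 1.1109022 ,  0.47777658,  0.02233046,  1.55647606, -0.01151096,
        1.10932028, -0.08307191]), 'joint_vel': array([ 4.33061775e-04, -1.56556488e-03, -2.05368741e-04, -2.97226270e-04,
       -1.06644661e-03, -2.18058686e-05, -5.05220605e-04]), 'joint_torque': array([ 3.73320800e-04, -5.96448433e+01,  1.60819743e+00, -2.81192154e+01,
        1.25901477e-02,  9.37007018e-03, -3.50385824e-05]), 'eef_pos': array([ 0.23237513, -0.63308849,  0.23033093]), 'tool_rot': array([-8.99059734e-04,  9.84564915e-01,  1.75017341e-01, -2.22525489e-04]), 'contact_force': array([ 0.41541739, -0.81301684, -0.15888685]), 'torque': array([0.0233419 , 0.0092793 , 0.01063909]), 'gripper_width': 0.9976853681996876}
scene {'mtx': [[401.7755, 0.0, 279.771], [0.0, 401.7755, 210.4751], [0.0, 0.0, 1.0]], 'R': [[-0.5323, -0.8464, 0.0178], [-0.4212, 0.2466, -0.8728], [0.7343, -0.4721, -0.4877]], 't': [0.3563, 0.3106, 0.598]}
top {'mtx': [[387.3583, 0.0, 284.5493], [0.0, 387.3583, 204.361], [0.0, 0.0, 1.0]], 'R': [[-0.0212, -0.9997, -0.0075], [-0.9869, 0.0221, -0.1599], [0.1601, 0.004, -0.9871]], 't': [0.0804, 0.5861, 0.8983]}
wrist {'mtx': [[361.9238, 0.0, 287.327], [0.0, 361.9238, 216.7766], [0.0, 0.0, 1.0]], 'hand_eye': [[-0.0001, -0.9447, -0.328, 0.0847], [1.0, 0.0002, -0.001, 0.0001], [0.001, -0.328, 0.9447, -0.1436], [0.0, 0.0, 0.0, 1.0]]}
0.0187
```

View pics/scene0.png

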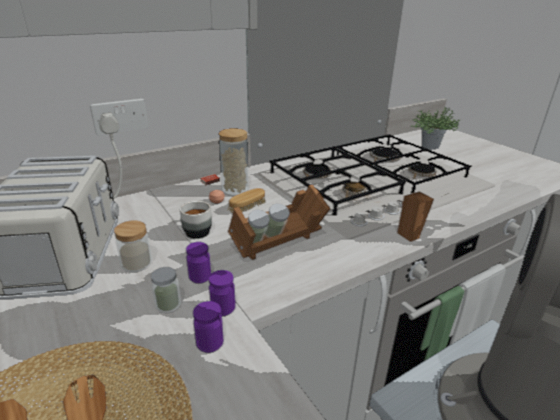

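View pics/top0.png

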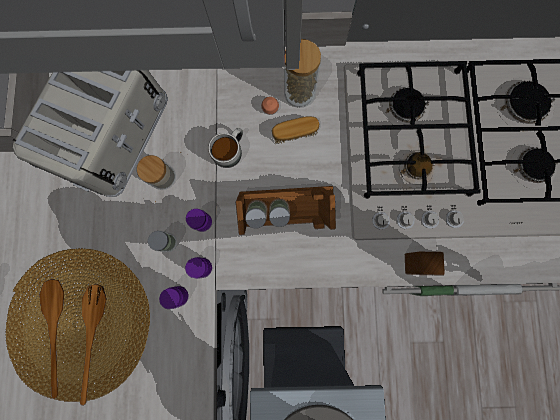

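View pics/wrist0.png

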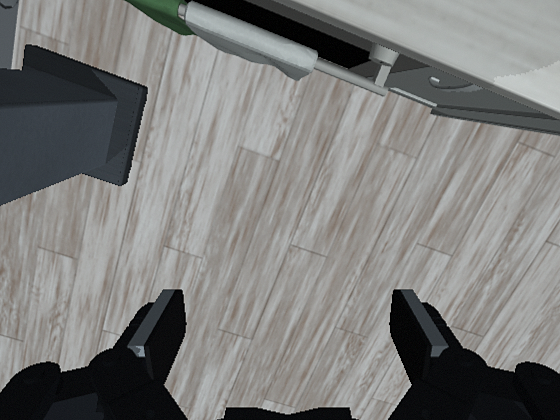

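```bash
python3 - <<'E'
from h import *
import pickle
D={}
for c in ['scene','top']:
    for n in ['jar_c','wedge','rack_bed','jar_a_mid']:
        r=regions_of(n,c); D[c,n]=r
        for d in r: 
            m=d['region']; ys,xs=np.where(m); print(c,n,round(d['conf'],2),np.round(d['point'],1),m.sum(),xs.min(),xs.max(),ys.min(),ys.max())
pickle.dump(D,open('D.pkl','wb'))
for c,(x,y,s) in {'top':(230,225,110)}.items(): pass
im=cv2.imread('pics/top0.png')
a=cv2.resize(im[170:250,135:345],None,fx=3.8,fy=3.8,interpolation=cv2.INTER_CUBIC); cv2.imwrite('pics/c1.png',a)
im=cv2.imread('pics/scene0.png')
a=cv2.resize(im[180:320,130:340],None,fx=3.8,fy=3.8,interpolation=cv2.INTER_CUBIC); cv2.imwrite('pics/c2.png',a)
a=cv2.resize(im[180:260,380:450],None,fx=6,fy=6,interpolation=cv2.INTER_CUBIC)
im=cv2.imread('pics/top0.png')
b=cv2.resize(im[230:290,390:460],None,fx=5,fy=8,interpolation=cv2.INTER_CUBIC)
cv2.imwrite('pics/c3.png',np.hstack([a,b]))
E
```

```text
scene jar_c 0.93 [165.2 289.6] 1145 151 180 267 312
scene jar_c 0.9 [197.4 264.7] 859 186 210 242 283
scene jar_c 0.62 [205.7 325.8] 1366 192 223 301 352
scene jar_c 0.58 [220.2 291.9] 1007 208 235 269 316
scene jar_c 0.25 [411.4 212.5] 1242 397 432 191 241
scene wedge 0.77 [413.7 211.7] 1245 397 432 192 241
scene rack_bed 0.57 [289.  221.9] 2925 228 329 185 259
scene jar_a_mid 0.75 [260.1 224.4] 493 247 268 210 242
top jar_c 0.84 [158.5 243. ] 502 149 176 230 252
top jar_c 0.76 [201.6 266.7] 472 185 211 257 278
top jar_c 0.67 [197.8 222.9] 469 186 211 208 231
top jar_c 0.62 [175.2 293.5] 537 159 187 286 308
top wedge 0.77 [425.6 258.8] 883 405 443 252 275
top rack_bed 0.66 [297.9 204.4] 2694 237 335 186 234
top jar_a_mid 0.95 [260.3 214.9] 474 246 266 201 227
```

View pics/c1.png

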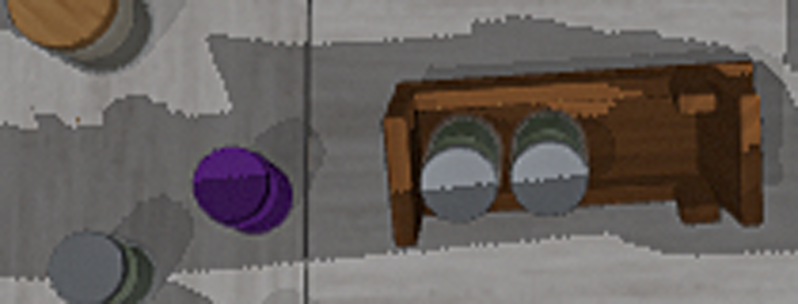

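View pics/c2.png

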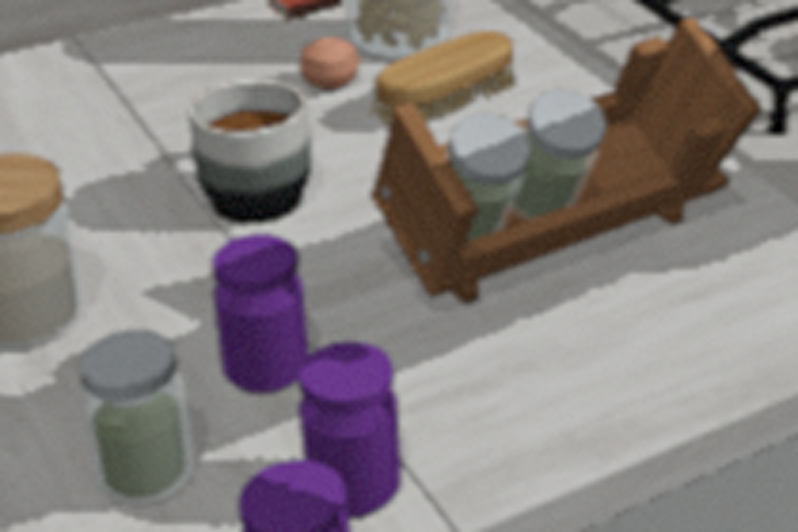

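View pics/c3.png

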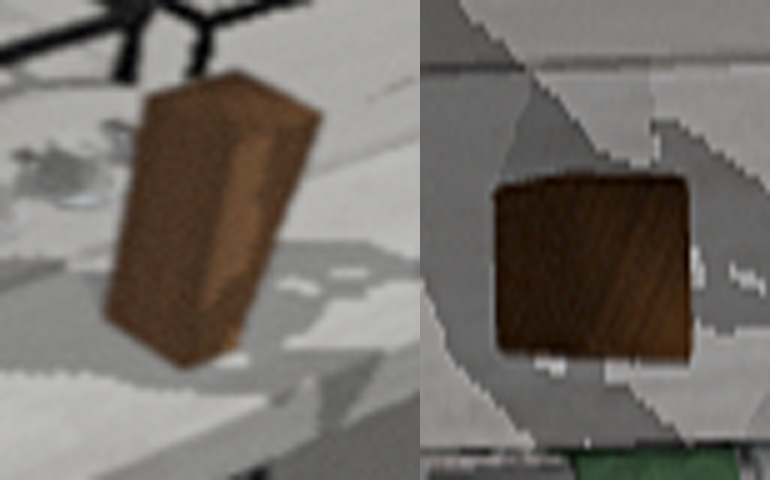

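```bash
cat >> h.py <<'E'
from scipy.optimize import minimize, least_squares
from scipy.spatial.transform import Rotation as Ro
def cam(c,obs=None):
    k=calibration(c)
    if c!='wrist': return np.array(k['mtx']),np.array(k['R']),np.array(k['t'])
    R=quat(obs['tool_rot']); H=np.array(k['hand_eye']); 
    Rc=R@H[:3,:3]; tc=R@H[:3,3]+obs['eef_pos']
    return np.array(k['mtx']),Rc.T,-Rc.T@tc
def quat(q): return Ro.from_quat(np.r_[q[1:],q[0]]).as_matrix()
def proj(C,P):
    K,R,t=C; p=(np.atleast_2d(P)@R.T+t)@K.T; return p[:,:2]/p[:,2:]
def ray(C,uv,z):
    K,R,t=C; d=R.T@np.linalg.solve(K,np.r_[uv,1.]); o=-R.T@t; return o+d*(z-o[2])/d[2]
def hullmask(C,P):
    S=4; uv=proj(C,P); h=cv2.convexHull(((uv+0.5)*S).astype(np.int32))
    m=np.zeros((420*S,560*S),np.uint8); cv2.fillConvexPoly(m,h,1)
    return cv2.resize(m.astype(np.float32),(560,420),interpolation=cv2.INTER_AREA)
def iou(a,b): return np.minimum(a,b).sum()/np.maximum(a,b).sum()
def wedgepts(z0=0):
    P=[]
    for x in(-.026,.026):
        P+=[[x,.015,0],[x,-.015,0],[x,.015,.11],[x,-.039,.11]]
    return np.array(P)
def cylpts():
    a=np.linspace(0,2*np.pi,40,endpoint=False); c=np.c_[np.cos(a)*.025,np.sin(a)*.025]
    return np.vstack([np.c_[c,a*0],np.c_[c,a*0+.08]])
def pose2(P,x,y,a,z=0): return P@Ro.from_euler('z',a).as_matrix().T+[x,y,z]
E
python3 - <<'E'
from h import *
import pickle
D=pickle.load(open('D.pkl','rb'))
Cs={c:cam(c) for c in['scene','top']}
T,S=Cs['top'],Cs['scene']
for n,P,i in [('jar_c',cylpts(),0),('wedge',wedgepts(),0)]:
    ms={c:D[c,n][i]['region'].astype(np.float32) for c in Cs}
    p0=ray(T,D['top',n][i]['point'],.05)
    best=None
    for a0 in ([0] if n=='jar_c' else np.radians([-40,-20,0,20,40])):
        f=lambda v:-sum(iou(hullmask(Cs[c],pose2(P,v[0]/100,v[1]/100,v[2])),ms[c]) for c in Cs)
        r=minimize(f,[p0[0]*100,p0[1]*100,a0],method='Nelder-Mead',options=dict(initial_simplex=np.array([[p0[0]*100,p0[1]*100,a0],[p0[0]*100+2,p0[1]*100,a0],[p0[0]*100,p0[1]*100+2,a0],[p0[0]*100,p0[1]*100,a0+.3]])))
        print(n,r.x[:2],np.degrees(r.x[2]),r.fun)
E
```

```text
jar_c [50.50141573 36.54267883] 15.409776867296163 -1.7736997604370117
wedge [ 43.9377239  -24.30907247] -2.8014789671771663 -1.8918468952178955
wedge [ 43.94079273 -24.31244323] -2.6383334123387696 -1.8918468952178955
wedge [ 43.88962914 -24.3149354 ] -2.825610385444782 -1.890587568283081
wedge [ 43.90028487 -24.35051833] -2.2713138492202063 -1.8888578414916992
wedge [ 42.88026637 -25.33534469] 88.36240225594295 -1.6871368885040283
```

```bash
python3 - <<'E'
from h import *
def crop(c,x0,y0,x1,y1,s,n):
    im=cv2.imread(f'pics/{c}0.png')[y0:y1,x0:x1]
    a=cv2.resize(im,None,fx=s,fy=s,interpolation=cv2.INTER_CUBIC); a=np.clip(a.astype(float)*1.5,0,255).astype(np.uint8)
    for x in range((x0+9)//10*10,x1,10):
        cv2.line(a,(int((x-x0+.5)*s),0),(int((x-x0+.5)*s),5),(0,255,255),1); cv2.putText(a,str(x),(int((x-x0)*s)-8,16),0,.35,(0,255,255),1)
    for y in range((y0+9)//10*10,y1,10):
        cv2.putText(a,str(y),(0,int((y-y0+.5)*s)+4),0,.35,(0,255,255),1)
    cv2.imwrite(f'pics/{n}.png',a)
crop('top',230,180,342,240,7,'r1'); crop('scene',222,180,334,264,7,'r2')
E
```

```text
(no output)
```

View pics/r1.png

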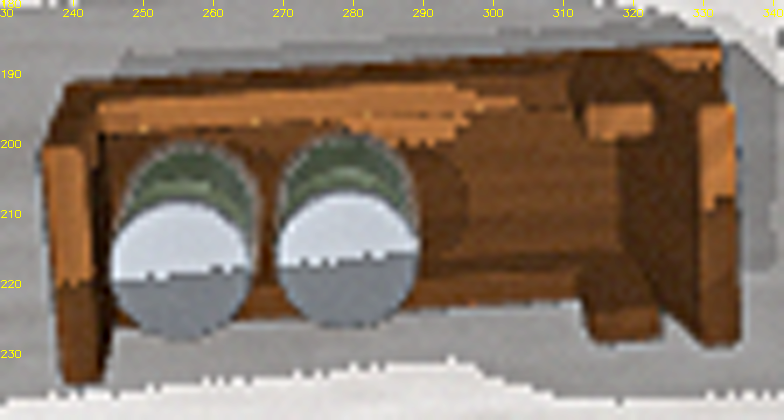

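View pics/r2.png

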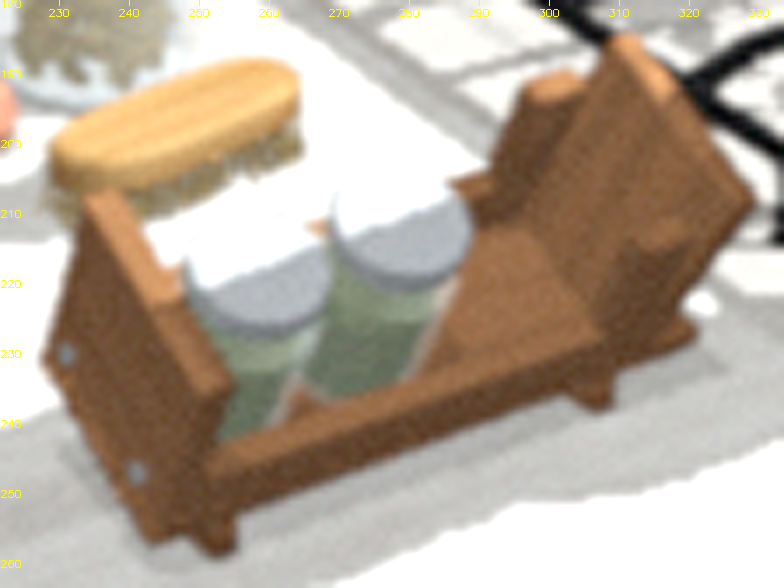

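```bash
cat > rack.py <<'E'
from h import *
def rackR(yaw): 
    c,s=np.cos(np.radians(25)),np.sin(np.radians(25))
    # x up slope away, z leaning toward robot
    return Ro.from_euler('z',yaw).as_matrix()@np.array([[c,0,-s],[0,1,0],[s,0,c]])
E
cat > fit.py <<'E'
from rack import *
T,S=cam('top'),cam('scene')
def obs(v):
    w,ya,yb=v[4:7]
    L=[(T,(w,.092,.08),(242.5,200)),(T,(-w,.092,.08),(244.5,234)),(S,(w,.092,.08),(238,206.5)),(S,(-w,.092,.08),(254.5,234)),
    (T,(-w,-.103,.08),(330,229)),(T,(w,-.103,.08),(329,194.5)),(S,(w,-.103,.08),(308.5,185.5)),
    (T,(.029,-.068,.072),(313.5,199)),(T,(.041,-.068,.072),(313,194.8)),(T,(.029,-.092,.072),(323,198)),
    (T,(-.029,-.068,.072),(313.5,224.3)),(T,(-.041,-.068,.072),(314.5,228.5)),(T,(-.041,-.092,.072),(324,228)),
    (T,(-.004,ya,.08),(255.5,217.5)),(T,(-.004,yb,.08),(279.2,216.4)),(S,(-.004,ya,.08),(258.5,217)),(S,(-.004,yb,.08),(281,210.5))]
    return L
def res(v):
    R=rackR(v[3]);o=[]
    for C,p,uv in obs(v): o+=list((proj(C,R@np.array(p)+v[:3])[0]-uv))
    return np.array(o)
r=least_squares(res,[.55,.05,.05,.05,.041,.065,.015],loss='soft_l1',x_scale=[.01]*7)
if __name__=='__main__':
    print(np.round(r.x,4),np.degrees(r.x[3])); print(np.round(res(r.x).reshape(-1,2),1).tolist())
E
python3 fit.py
```

```text
[0.5877 0.0709 0.0408 0.035  0.0401 0.0641 0.0081] 2.007521098850799
[[-0.9, -0.3], [0.0, -0.5], [0.3, -0.6], [1.0, -0.2], [-0.4, -0.3], [-0.2, 0.2], [-0.4, 0.1], [-0.5, 0.5], [-0.2, -0.4], [0.6, 0.9], [0.4, -0.5], [-0.4, 0.2], [0.4, 0.1], [0.0, 0.3], [1.1, -0.0], [0.1, 0.4], [-1.3, 0.3]]
```

```bash
cat > go.py <<'E'
from h import *
def go(pos,R,quiet=0):
    o=get_obs(); d=(np.array(pos)-o['eef_pos'])*100
    rv=np.degrees(Ro.from_matrix(R@quat(o['tool_rot']).T).as_rotvec())
    n=max(np.linalg.norm(d)/4.17,np.linalg.norm(rv)/7.16)
    print('t',round(o['t'],2),'pos',np.round(o['eef_pos'],4),'d cm',np.round(d,2),'rv deg',np.round(rv,2),'n>=',round(n,1),'F',np.round(o['contact_force'],1),'w',round(o['gripper_width'],3))
DOWN=np.array([[0,1,0],[1,0,0],[0,0,-1.]])  # columns tool x,y,z: x=+Y,y=+X,z=-Z
E
python3 - <<'E'
from go import *
from h import *
print(np.linalg.det(DOWN))
go([.42,-.24,.38],DOWN)
T=cam('top');S=cam('scene')
print(ray(T,(157.6,240.5),.08)); 
for p in [(198,219),(198,267),(173,297)]: print(ray(T,p,.07))
print(ray(T,(150,170),.098), proj(S,[[.505,.365,.08]]))
E
```

```text
1.0
t 0.55 pos [ 0.2326 -0.6337  0.2313] d cm [18.74 39.37 14.87] rv deg [ 0.    0.   69.84] n>= 11.0 F [-0.1 -0.2 -0.2] w 1.001
[0.50390529 0.36464603 0.08      ]
[0.55351267 0.27352865 0.07      ]
[0.44104957 0.27188923 0.07      ]
[0.3741599 0.3284456 0.07     ]
[0.66838922 0.38171083 0.098     ] [[163.09637825 273.09103189]]
```

Request:
send_rows --motion "1.0 2.2 1.5 0 0 5.8 0;1.6 3.3 1.5 0 0 5.8 0;1.6 3.3 1.5 0 0 5.8 0;1.6 3.3 1.5 0 0 5.8 0;1.6 3.3 1.5 0 0 5.8 0;1.6 3.3 1.5 0 0 5.8 0;1.6 3.3 1.5 0 0 5.8 0;1.6 3.3 1.2 0 0 5.8 0;1.6 3.3 1.2 0 0 5.8 0;1.6 3.3 1.2 0 0 5.8 0;1.6 3.3 1.0 0 0 5.8 0;1.6 3.3 0 0 0 5.8 0"

```text
t: 1.55
eef_pos: [0.4152, -0.2369, 0.3884]
tool_rot: [0.005, 0.695, 0.719, -0.004]
contact_force: [1.4, -0.5, 0.8]
gripper_width: 1.0
```

```bash
python3 - <<'E'
from go import *
go([.42,-.24,.38],DOWN)
snap('wrist','w1'); print(get_obs()['q'])
E
```

```text
t 1.55 pos [ 0.4152 -0.2369  0.3884] d cm [ 0.48 -0.31 -0.84] rv deg [ 0.76  0.09 -2.  ] n>= 0.3 F [ 1.4 -0.5  0.8] w 1.0
[ 0.76039068  0.04616604 -0.40906102  1.76921453  0.02716678  1.32335533
  0.39742978]
```

View pics/w1.png

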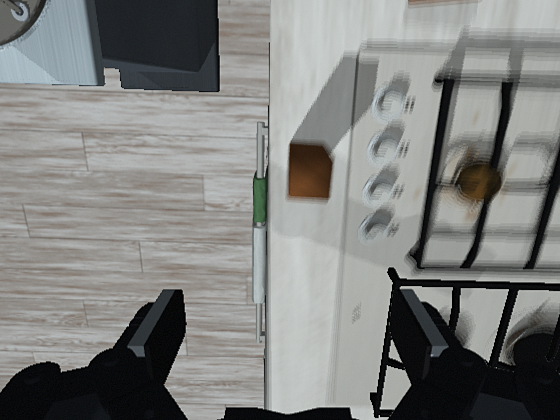

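Request:
send_rows --motion "1.5 3.4 0 0 0 0 0;1.5 3.4 0 0 0 0 0;1.5 3.4 0 0 0 0 0;1.5 3.4 0 0 0 0 0;1.5 3.4 0 0 0 0 0;1.5 3.4 0 0 0 0 0;1.5 3.4 0 0 0 0 0;1.5 3.4 0 0 0 0 0;0 0 0 0 0 0 0;0 0 0 0 0 0 0"

```text
t: 2.43
eef_pos: [0.538, 0.0527, 0.3898]
tool_rot: [0.007, 0.689, 0.725, -0.001]
contact_force: [0.5, -1.1, -0.2]
gripper_width: 0.998
```

```bash
python3 - <<'E'
from go import *
import fit, pickle
from rack import *
o=get_obs(); im=snap('wrist','w2'); pickle.dump((o,im),open('w2.pkl','wb'))
C=cam('wrist',o); v=fit.r.x; R=rackR(v[3])
a=im[:,:,::-1].copy()
w=.041
for y0,t in ((.092,.092),(-.086,-.103)):
    P=np.array([[-w,y0,0],[-w,t,.08],[w,t,.08],[w,y0,0]])@R.T+v[:3]
    cv2.polylines(a,[np.round(proj(C,P)).astype(int)],True,(0,255,255),1)
for s in(1,-1):
    P=np.array([[s*.029,-.068,.072],[s*.041,-.068,.072],[s*.041,-.092,.072],[s*.029,-.092,.072]])@R.T+v[:3]
    cv2.polylines(a,[np.round(proj(C,P)).astype(int)],True,(255,255,0),1)
    P=np.array([[s*.029,-.068,.024],[s*.029,.092,.024]])@R.T+v[:3]
    cv2.polylines(a,[np.round(proj(C,P)).astype(int)],True,(255,255,0),1)
for y in v[5:7]:
    P=(cylpts()[40:]+[-.004,y,0])@R.T+v[:3]; cv2.polylines(a,[np.round(proj(C,P)).astype(int)],True,(0,255,0),1)
cv2.imwrite('pics/w2o.png',a); go([.505,.365,.3],DOWN)
E
```

```text
t 2.48 pos [0.5377 0.0532 0.3898] d cm [-3.27 31.18 -8.98] rv deg [ 0.61  0.48 -2.95] n>= 7.8 F [0.3 0.9 0.3] w 0.997
```

View pics/w2o.png

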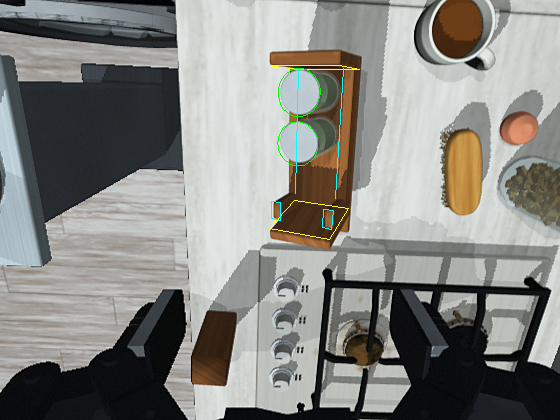

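```bash
python3 - <<'E'
import cv2,numpy as np
for n,o in(('w2','wa'),('w2o','wb')):
    pass
a=cv2.imread('pics/w2.png')[40:250,260:370];b=cv2.imread('pics/w2o.png')[40:250,260:370]
c=np.hstack([a,b]);c=np.clip(cv2.resize(c,None,fx=2.8,fy=2.8,interpolation=cv2.INTER_CUBIC)*1.3,0,255)
cv2.imwrite('pics/w2c.png',c)
E
```

```text
[ WARN:0@0.085] global loadsave.cpp:1063 imwrite_ Unsupported depth image for selected encoder is fallbacked to CV_8U.
```

View pics/w2c.png

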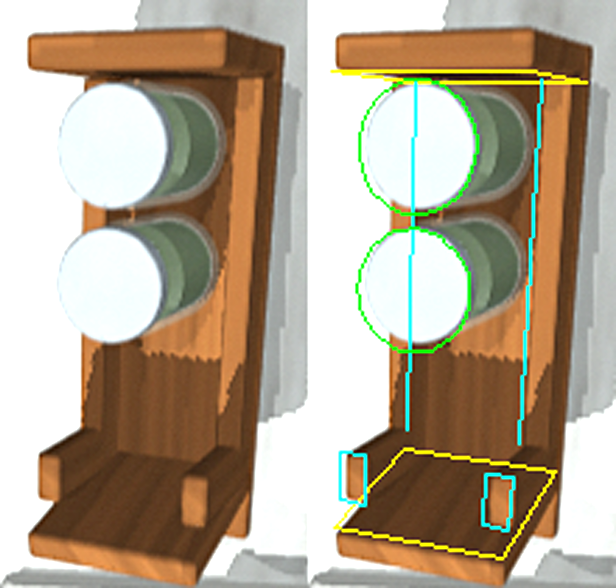

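Request:
send_rows --motion "-0.4 3.9 0 0 0 0 0;-0.4 3.9 0 0 0 0 0;-0.4 3.9 0 0 0 0 0;-0.4 3.9 0 0 0 0 0;-0.4 3.9 -1 0 0 0 0;-0.4 3.9 -2 0 0 -1.5 0;-0.4 3.8 -2 0 0 -1.5 0;-0.4 3.8 -2 0 0 0 0;0 0 0 0 0 0 0;0 0 0 0 0 0 0"

```text
t: 3.32
eef_pos: [0.5079, 0.351, 0.3184]
tool_rot: [0.012, 0.721, 0.692, -0.003]
contact_force: [0.2, -0.3, -0.3]
gripper_width: 1.001
```

```bash
python3 - <<'E'
from go import *
import pickle
o=get_obs(); im=snap('wrist','w3'); C=cam('wrist',o)
a=im[:,:,::-1].copy()
P=cylpts()+[.5045,.365,0]
cv2.polylines(a,[np.round(proj(C,P[40:])).astype(int)],True,(0,255,0),1)
cv2.polylines(a,[np.round(proj(C,P[:40])).astype(int)],True,(0,255,255),1)
cv2.imwrite('pics/w3o.png',a); go([.5045,.365,.2],DOWN)
r=regions_of('jar_c','wrist')
for d in r: print(d['conf'],d['point'])
E
```

```text
t 3.37 pos [0.5072 0.351  0.3182] d cm [ -0.27   1.4  -11.82] rv deg [1.16 0.64 2.31] n>= 2.9 F [-0.8  0.2 -1. ] w 1.002
0.9 [284.8, 151.4]
0.89 [328.6, 220.7]
0.78 [232.5, 224.9]
```

View pics/w3o.png

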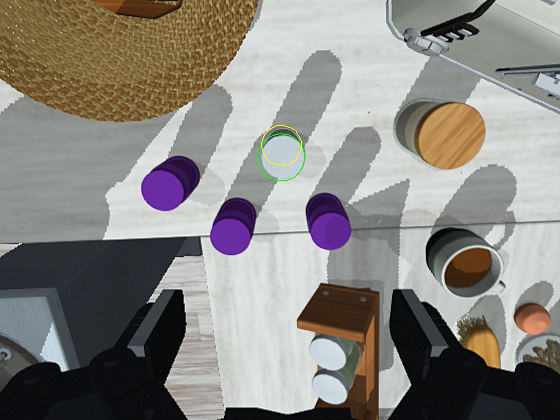

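```bash
python3 - <<'E'
import cv2,numpy as np
from go import *
b=cv2.imread('pics/w3o.png')[120:190,240:330]; a=cv2.imread('pics/w3.png')[120:190,240:330]
cv2.imwrite('pics/w3c.png',cv2.resize(np.hstack([a,b]),None,fx=4.4,fy=4.4,interpolation=cv2.INTER_CUBIC))
C=cam('wrist',get_obs())
for p in [(284,155.5),(282,158)]: print(ray(C,p,.08))
E
```

```text
[0.5081449  0.36604839 0.08      ]
[0.5059107  0.36349108 0.08      ]
```

View pics/w3c.png

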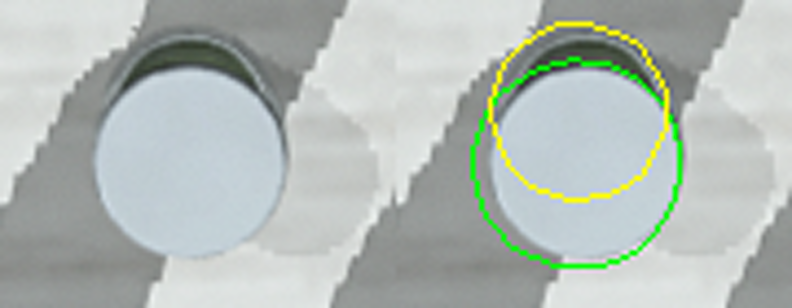

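Request:
send_rows --motion "0 0.5 -3 0.6 0.4 1.2 0;0 0.5 -4 0.6 0.3 1.2 0;0 0.3 -4 0 0 0 0;0 0.2 -4 0 0 0 0;0 0 -2 0 0 0 0;0 0 0 0 0 0 0"

```text
t: 3.92
eef_pos: [0.5192, 0.353, 0.1517]
tool_rot: [0.005, 0.714, 0.7, 0.008]
contact_force: [0.2, -0.3, -0.3]
gripper_width: 0.999
```

```bash
python3 - <<'E'
from go import *
go([.5065,.365,.032],DOWN)
o=get_obs(); im=snap('wrist','w4'); C=cam('wrist',o)
a=im[:,:,::-1].copy()
P=cylpts()*[.92,.92,1]+[.5065,.365,0]
cv2.polylines(a,[np.round(proj(C,P[40:])).astype(int)],True,(0,255,0),1)
cv2.imwrite('pics/w4o.png',a)
E
```

```text
t 3.92 pos [0.5192 0.353  0.1517] d cm [ -1.27   1.2  -11.97] rv deg [-0.23  1.04  1.16] n>= 2.9 F [ 0.2 -0.3 -0.3] w 0.999
```

View pics/w4o.png

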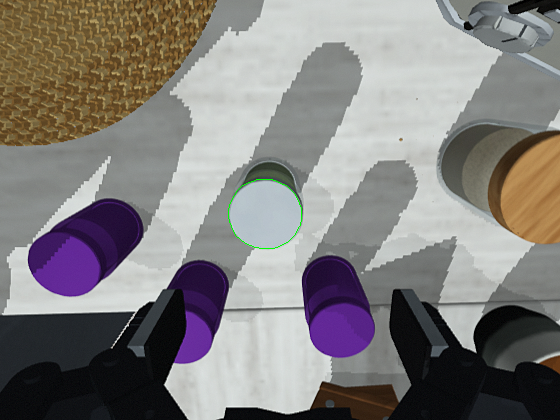

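Request:
send_rows --motion "-0.9 0.8 -1.5 0 0.5 0.6 0;-0.6 0.5 -1.5 0 0.5 0.5 0;0 0 0 0 0 0 0"

```text
t: 4.22
eef_pos: [0.5089, 0.3657, 0.1275]
tool_rot: [0.0, 0.71, 0.705, 0.006]
contact_force: [0.2, 0.4, -0.7]
gripper_width: 1.003
```

```bash
python3 - <<'E'
from go import *
go([.5065,.365,.032],DOWN)
E
```

```text
t 4.22 pos [0.5089 0.3657 0.1275] d cm [-0.24 -0.07 -9.55] rv deg [-0.47  0.5   0.41] n>= 2.3 F [ 0.2  0.4 -0.7] w 1.003
```

Request:
send_rows --motion "-0.3 0 -1.5 -0.3 0.3 0.4 0;-0.2 0 -2 0 0.2 0 0;-0.2 0.1 -2 0 0 0 0;-0.2 0.1 -2 0 0 0 0;0 0 0 0 0 0 0"

```text
t: 4.63
eef_pos: [0.5021, 0.371, 0.054]
tool_rot: [-0.0, 0.707, 0.708, 0.006]
contact_force: [-0.7, -0.7, -0.5]
gripper_width: 1.003
```

```bash
python3 - <<'E'
from go import *
go([.5065,.365,.032],DOWN)
E
```

```text
t 4.63 pos [0.5021 0.371  0.054 ] d cm [ 0.44 -0.6  -2.2 ] rv deg [-0.49  0.45 -0.09] n>= 0.6 F [-0.7 -0.7 -0.5] w 1.003
```

Request:
send_rows --motion "0.3 -0.4 -0.6 -0.4 0.4 0 0;0.2 -0.3 -0.8 0 0 0 0;0 0 -0.7 0 0 0 0;0 0 0 0 0 0 0"

```text
t: 4.97
eef_pos: [0.5094, 0.3648, 0.0339]
tool_rot: [0.0, 0.706, 0.708, 0.002]
contact_force: [-0.2, 0.1, -0.9]
gripper_width: 1.002
```

```bash
python3 - <<'E'
from go import *
go([.5065,.365,.032],DOWN)
E
```

```text
t 4.97 pos [0.5094 0.3648 0.0339] d cm [-0.29  0.02 -0.19] rv deg [-0.17  0.19 -0.12] n>= 0.1 F [-0.2  0.1 -0.9] w 1.002
```

Request:
send_rows --motion "-0.2 0 0 0 0 0 0.3;0 0 0 0 0 0 0.6;0 0 0 0 0 0 1;0 0 0 0 0 0 1;0 0 0 0 0 0 1;0 0 0 0 0 0 1" --newtons 40

```text
t: 5.47
eef_pos: [0.5082, 0.3652, 0.0359]
tool_rot: [0.0, 0.707, 0.708, 0.003]
contact_force: [-0.1, -0.4, -3.7]
gripper_width: 0.571
```

```bash
python3 - <<'E'
from go import *
go([.5065,.365,.032],DOWN)
o=get_obs(); im=snap('wrist','w5')
E
```

```text
t 5.47 pos [0.5082 0.3652 0.0359] d cm [-0.17 -0.02 -0.39] rv deg [-0.25  0.31 -0.08] n>= 0.1 F [-0.1 -0.4 -3.7] w 0.571
```

View pics/w5.png

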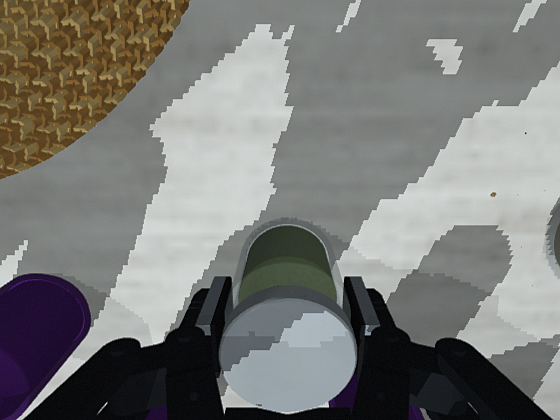

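Request:
send_rows --motion "0 0 1 0 0 0 1;0 0 2 0 0 0 1;0 0 3.5 0 0 0 1;0 0 4 0 0 0 1;0 0 4 0 0 0 1;0 0 4 0 0 0 1;0 0 4 0 0 0 1;0 0 3 0 0 0 1;0 0 0 0 0 0 1"

```text
t: 6.27
eef_pos: [0.5013, 0.3614, 0.3033]
tool_rot: [-0.001, 0.705, 0.709, -0.001]
contact_force: [0.9, 0.8, -2.3]
gripper_width: 0.576
```

```bash
cat >> go.py <<'E'
from rack import rackR
RP=np.array([.5880,.0709,.0408]); RY=0.035
RR=rackR(RY); TR=np.c_[RR[:,1],RR[:,0],-RR[:,2]]
def gor(x,y,z): # rack coords mm for TCP
    go(RR@(np.array([x,y,z])/1000)+RP,TR)
    o=get_obs(); print('rack mm',np.round((o['eef_pos']-RP)@RR*1000,1),'F rack',np.round(o['contact_force']@RR,1))
E
python3 - <<'E'
from go import *
gor(0,-46,36+130)
E
```

```text
t 6.27 pos [0.5013 0.3614 0.3033] d cm [  1.82 -33.89 -11.21] rv deg [  0.53 -25.15   1.67] n>= 8.6 F [ 0.9  0.8 -2.3] w 0.576
rack mm [ 41.6 293.3 270.3] F rack [-0.1  0.8 -2.4]
```

Request:
send_rows --motion "0.2 -3 0 0 -2.5 0.2 1;0.2 -3.5 0 0 -2.5 0.2 1;0.2 -3.5 0 0 -2.5 0.2 1;0.2 -3.5 0 0 -2.5 0.2 1;0.2 -3.5 0 0 -2.5 0.2 1;0.2 -3.5 0 0 -2.5 0.2 1;0.2 -3.5 -1 0 -2.5 0.2 1;0.2 -3.5 -1 0 -2.5 0.1 1;0.2 -3.5 -2 0 -2.5 0.1 1;0.2 -2 -2 0 -2 0 1;0 -0.5 0 0 0 0 1;0 0 0 0 0 0 1"

```text
t: 7.27
eef_pos: [0.5087, 0.0134, 0.2424]
tool_rot: [0.158, 0.675, 0.704, 0.152]
contact_force: [0.7, 1.1, -1.4]
gripper_width: 0.574
```

```bash
python3 - <<'E'
from go import *
gor(0,-46,36+110); print(get_obs()['q'])
snap('scene','s2');snap('top','t2');snap('wrist','w6')
E
```

```text
t 7.27 pos [0.5087 0.0134 0.2424] d cm [ 1.92  0.94 -6.93] rv deg [ 1.01  0.35 -0.2 ] n>= 1.7 F [ 0.7  1.1 -1.4] w 0.574
rack mm [ 11.6 -54.7 217.1] F rack [ 0.1  1.1 -1.6]
[ 0.42714487  0.02118797 -0.62549424  2.21549718  0.20661886  0.4827463
 -0.31554476]
```

View pics/w6.png

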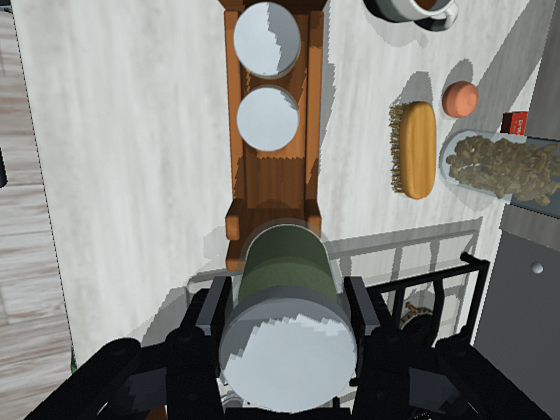

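View pics/s2.png

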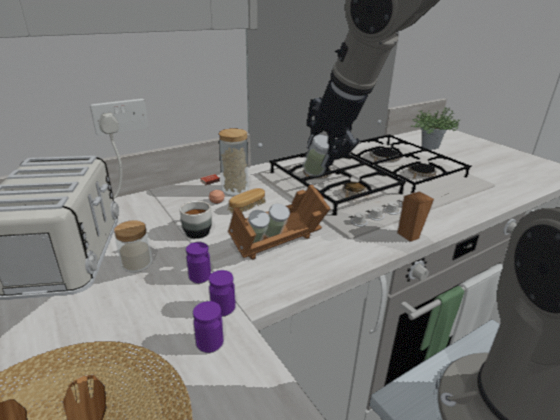

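```bash
cat > ov.py <<'E'
from go import *
def ov(n,jars=(64,8)):
    o=get_obs(); im=snap('wrist',n); C=cam('wrist',o); S=3
    a=cv2.resize(im[:,:,::-1],None,fx=S,fy=S,interpolation=cv2.INTER_CUBIC)
    def pl(P,col,cl=True): cv2.polylines(a,[np.round((proj(C,(np.array(P)/1000)@RR.T+RP)+.5)*S).astype(int)],cl,col,1)
    for s in(1,-1):
        pl([[s*29,-68,72],[s*41,-68,72],[s*41,-92,72],[s*29,-92,72]],(255,255,0))
        pl([[s*29,-68,24],[s*29,92,24]],(255,255,0),False); pl([[s*41,-68,24],[s*41,92,24]],(255,255,0),False)
    for y in jars: pl(cylpts()[40:]*1000*[.92,.92,1]+[-4,y,0],(0,255,0))
    pl([[-41,-103,80],[41,-103,80]],(0,255,255),False)
    return a
E
python3 - <<'E'
from ov import *
a=ov('w7'); cv2.imwrite('pics/w7o.png',a[0:840,540:1080])
E
```

```text
(no output)
```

View pics/w7o.png

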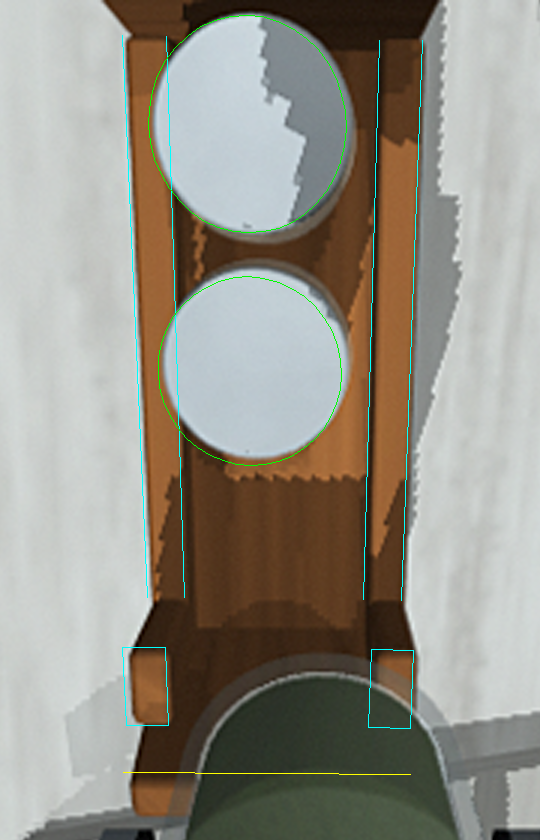

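```bash
python3 - <<'E'
from go import *
gor(0.8,-46,130)
E
```

```text
t 7.47 pos [0.5111 0.0172 0.2446] d cm [ 2.43  0.58 -8.56] rv deg [ 0.93  0.57 -0.5 ] n>= 2.1 F [ 0.1  0.7 -3.3] w 0.571
rack mm [ 14.8 -50.9 217.9] F rack [-1.3  0.7 -3. ]
```

Request:
send_rows --motion "0.5 0.3 -1.5 0.5 0.3 -0.3 1;0.5 0.1 -1.8 0.3 0.2 -0.2 1;0.5 0.1 -1.8 0 0 0 1;0.5 0 -1.8 0 0 0 1;0.3 0 -1 0 0 0 1;0 0 0 0 0 0 1;0 0 0 0 0 0 1"

```text
t: 8.05
eef_pos: [0.5431, 0.035, 0.1704]
tool_rot: [0.154, 0.672, 0.706, 0.163]
contact_force: [-0.1, -0.1, -1.4]
gripper_width: 0.572
```

```bash
python3 - <<'E'
from go import *
gor(0.8,-46,100)
E
```

```text
t 8.05 pos [0.5431 0.035  0.1704] d cm [ 0.5  -1.15 -3.87] rv deg [-0.2   0.92 -0.85] n>= 1.0 F [-0.1 -0.1 -1.4] w 0.572
rack mm [ 13.  -34.3 137. ] F rack [-0.7 -0.1 -1.2]
```

Request:
send_rows --motion "0 -0.5 -0.5 0 0.4 -0.4 1;0 -0.4 -0.5 0 0.3 -0.4 1;-0.2 -0.2 -0.3 0 0.2 0 1;0 0 0 0 0 0 1;0 0 0 0 0 0 1"

```text
t: 8.47
eef_pos: [0.5433, 0.0246, 0.1603]
tool_rot: [0.151, 0.678, 0.702, 0.159]
contact_force: [-0.1, -0.6, -2.2]
gripper_width: 0.576
```

```bash
python3 - <<'E'
from go import *
gor(0.8,-46,100)
E
```

```text
t 8.47 pos [0.5433 0.0246 0.1603] d cm [ 0.48 -0.12 -2.85] rv deg [-0.24  0.28 -0.06] n>= 0.7 F [-0.1 -0.6 -2.2] w 0.576
rack mm [  8.5 -44.7 127.9] F rack [-1.  -0.6 -1.9]
```

Request:
send_rows --motion "0 -0.1 -0.7 -0.2 0.2 0 1;0.2 -0.1 -0.7 0 0 0 1;0.2 0 -0.7 0 0 0 1;0 0 -0.3 0 0 0 1;0 0 0 0 0 0 1"

```text
t: 8.88
eef_pos: [0.5484, 0.0213, 0.1377]
tool_rot: [0.152, 0.678, 0.701, 0.158]
contact_force: [0.1, -0.5, -2.3]
gripper_width: 0.569
```

```bash
python3 - <<'E'
from ov import *
gor(0.8,-46,70)
a=ov('w8',(64,9.5)); cv2.imwrite('pics/w8o.png',a[300:1260,440:1180])
E
```

```text
t 8.88 pos [0.5484 0.0213 0.1377] d cm [ 1.24  0.26 -3.32] rv deg [-0.02  0.32  0.09] n>= 0.9 F [ 0.1 -0.5 -2.3] w 0.569
rack mm [  3.5 -48.2 105.3] F rack [-0.9 -0.5 -2.1]
```

View pics/w8o.png

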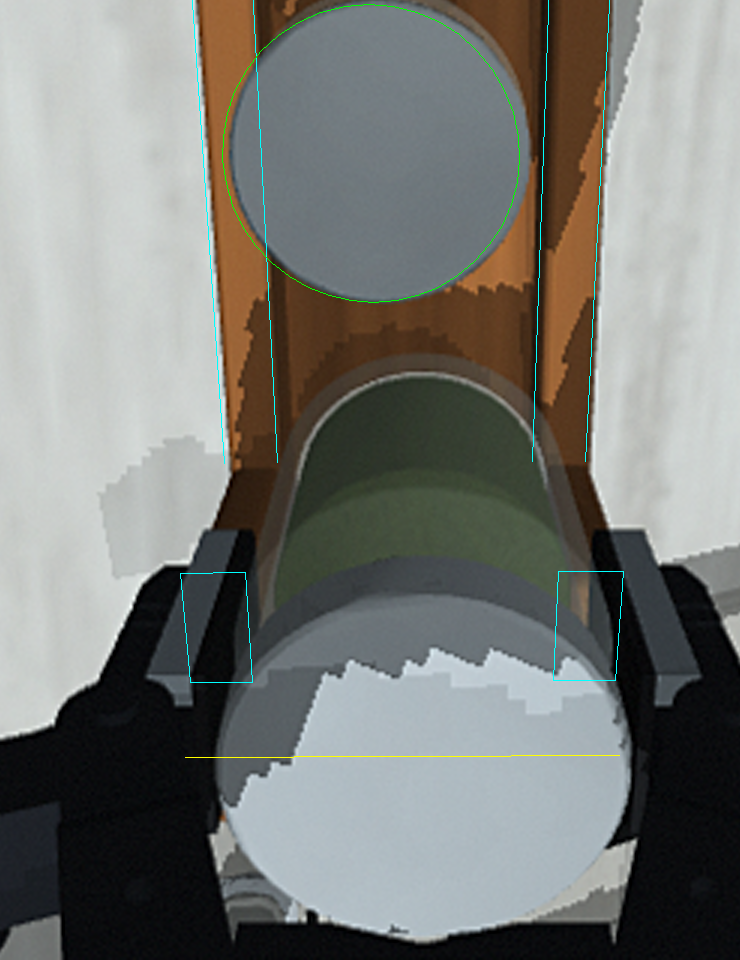

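Request:
send_rows --motion "0.3 0.1 -1.0 0 0.2 0 1;0.4 0 -1.0 0 0.1 0 1;0.3 0 -0.8 0 0 0 1;0 0 0 0 0 0 1;0 0 0 0 0 0 1"

```text
t: 9.35
eef_pos: [0.5603, 0.0226, 0.1123]
tool_rot: [0.152, 0.678, 0.701, 0.158]
contact_force: [0.5, 0.5, -1.5]
gripper_width: 0.571
```

```bash
python3 - <<'E'
from go import *
gor(1,-46,50)
E
```

```text
t 9.35 pos [0.5603 0.0226 0.1123] d cm [ 0.91  0.16 -2.58] rv deg [-0.04  0.31  0.09] n>= 0.7 F [ 0.5  0.5 -1.5] w 0.571
rack mm [  3.6 -47.3  77.2] F rack [-0.1  0.4 -1.6]
```

Request:
send_rows --motion "0.2 0.1 -1.0 0 0.2 0 1;0.3 0 -0.8 0 0.1 0 1;0.2 0 -0.5 0 0 0 1;0 0 0 0 0 0 1;0 0 0 0 0 0 1"

```text
t: 9.77
eef_pos: [0.5689, 0.0241, 0.0927]
tool_rot: [0.152, 0.679, 0.701, 0.158]
contact_force: [-0.9, 1.0, -2.4]
gripper_width: 0.572
```

```bash
python3 - <<'E'
from ov import *
gor(1,-46,36)
a=ov('w9',(64,9.5)); cv2.imwrite('pics/w9o.png',a[300:1260,440:1180])
E
```

```text
t 9.77 pos [0.5689 0.0241 0.0927] d cm [ 0.64  0.04 -1.89] rv deg [-0.11  0.32  0.11] n>= 0.5 F [-0.9  1.  -2.4] w 0.572
rack mm [  3.2 -46.1  55.8] F rack [-1.8  1.  -1.8]
```

View pics/w9o.png

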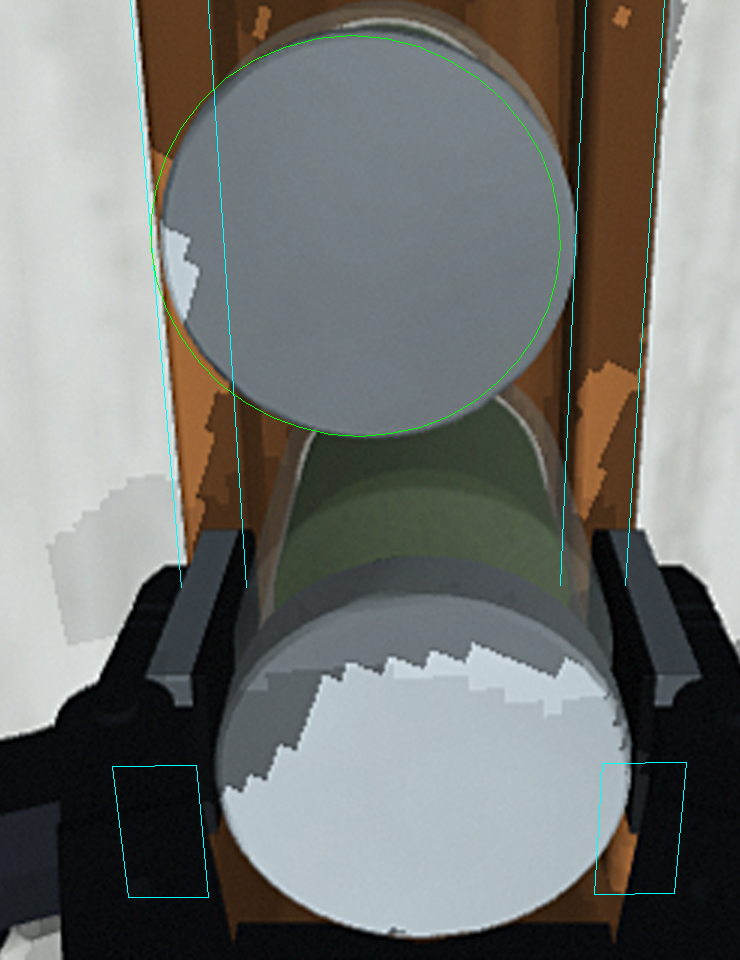

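Request:
send_rows --motion "0.1 0 -0.8 0 0.2 0 1;0.1 0 -0.6 0 0.1 0 1;0 0 0 0 0 0 1;0 0 0 0 0 0 1"

```text
t: 10.15
eef_pos: [0.572, 0.0239, 0.0817]
tool_rot: [0.151, 0.679, 0.701, 0.158]
contact_force: [-0.7, 0.3, -2.2]
gripper_width: 0.568
```

```bash
python3 - <<'E'
from go import *
gor(1,-46,36)
E
```

```text
t 10.15 pos [0.572  0.0239 0.0817] d cm [ 0.33  0.05 -0.79] rv deg [-0.15  0.29  0.16] n>= 0.2 F [-0.7  0.3 -2.2] w 0.568
rack mm [  1.3 -46.4  44.6] F rack [-1.6  0.3 -1.7]
```

Request:
send_rows --motion "0.2 0 -0.4 0 0.1 0 1;0.1 0 -0.25 0 0.1 0 1;0 0 0 0 0 0 1;0 0 0 0 0 0 1"

```text
t: 10.48
eef_pos: [0.5757, 0.0238, 0.0774]
tool_rot: [0.151, 0.679, 0.701, 0.158]
contact_force: [0.1, -0.4, -1.7]
gripper_width: 0.571
```

```bash
python3 - <<'E'
from go import *
gor(1,-46,36)
E
```

```text
t 10.48 pos [0.5757 0.0238 0.0774] d cm [-0.04  0.07 -0.35] rv deg [-0.17  0.24  0.2 ] n>= 0.1 F [ 0.1 -0.4 -1.7] w 0.571
rack mm [  2.8 -46.7  39.1] F rack [-0.6 -0.4 -1.6]
```

Request:
send_rows --motion "-0.05 0 -0.3 0 0.1 0 1;0 0 -0.25 0 0.1 0 1;0 0 0 0 0 0 1"

```text
t: 10.73
eef_pos: [0.5755, 0.0235, 0.0747]
tool_rot: [0.152, 0.679, 0.7, 0.158]
contact_force: [-0.4, -0.2, -2.6]
gripper_width: 0.569
```

```bash
python3 - <<'E'
from go import *
gor(0,-46,36)
E
```

```text
t 10.73 pos [0.5755 0.0235 0.0747] d cm [-0.11  0.09 -0.13] rv deg [-0.12  0.28  0.22] n>= 0.1 F [-0.4 -0.2 -2.6] w 0.569
rack mm [  1.5 -46.9  36.7] F rack [-1.5 -0.2 -2.2]
```

Request:
send_rows --motion "0 0 -0.25 0 0.1 0 1;0 0 -0.2 0 0.1 0 1;0 0 0 0 0 0 1"

```text
t: 10.98
eef_pos: [0.5757, 0.0234, 0.0751]
tool_rot: [0.153, 0.679, 0.7, 0.159]
contact_force: [0.6, -0.4, -1.6]
gripper_width: 0.572
```

Request:
send_rows --motion "0 0 -0.25 0 0 0 1;0 0 -0.1 0 0 0 1;0 0 0 0 0 0 1"

```text
t: 11.23
eef_pos: [0.576, 0.0233, 0.075]
tool_rot: [0.156, 0.678, 0.7, 0.16]
contact_force: [0.3, -0.1, -1.6]
gripper_width: 0.57
```

```bash
python3 - <<'E'
from go import *
gor(0,-46,36)
E
```

```text
t 11.23 pos [0.576  0.0233 0.075 ] d cm [-0.16  0.11 -0.16] rv deg [0.01 0.79 0.22] n>= 0.1 F [ 0.3 -0.1 -1.6] w 0.57
rack mm [  2.  -47.1  36.8] F rack [-0.4 -0.1 -1.6]
```

Request:
send_rows --motion "0.1 0 -0.4 0 0.3 0 1"

```text
t: 11.32
eef_pos: [0.5773, 0.023, 0.0732]
tool_rot: [0.155, 0.679, 0.7, 0.159]
contact_force: [-27.1, -3.1, 47.9]
gripper_width: 0.567
```

Request:
send_rows --motion "0.1 0 -0.4 0 0.3 0 1"

```text
t: 11.4
eef_pos: [0.5781, 0.023, 0.0716]
tool_rot: [0.155, 0.679, 0.7, 0.158]
contact_force: [-45.2, -2.8, 75.6]
gripper_width: 0.57
```

```bash
python3 - <<'E'
from ov import *
gor(0,-46,36)
a=ov('w10',(64,9.5)); cv2.imwrite('pics/w10o.png',a[300:1260,440:1180]); snap('scene','s3'); gor(0,-46,36)
im=cv2.imread('pics/s3.png')[150:280,210:370]; cv2.imwrite('pics/s3c.png',cv2.resize(im,None,fx=4.5,fy=4.5,interpolation=cv2.INTER_CUBIC))
E
```

```text
t 11.4 pos [0.5781 0.023  0.0716] d cm [-0.37  0.14  0.18] rv deg [0.12 0.57 0.24] n>= 0.1 F [-45.2  -2.8  75.6] w 0.57
rack mm [  2.5 -47.5  32.8] F rack [-9.1 -1.2 87.6]
t 11.5 pos [0.5783 0.023  0.0713] d cm [-0.39  0.14  0.21] rv deg [0.11 0.56 0.23] n>= 0.1 F [-20.6  -1.2  32.8] w 0.573
rack mm [  2.6 -47.5  32.5] F rack [-4.8 -0.4 38.5]
```

View pics/w10o.png

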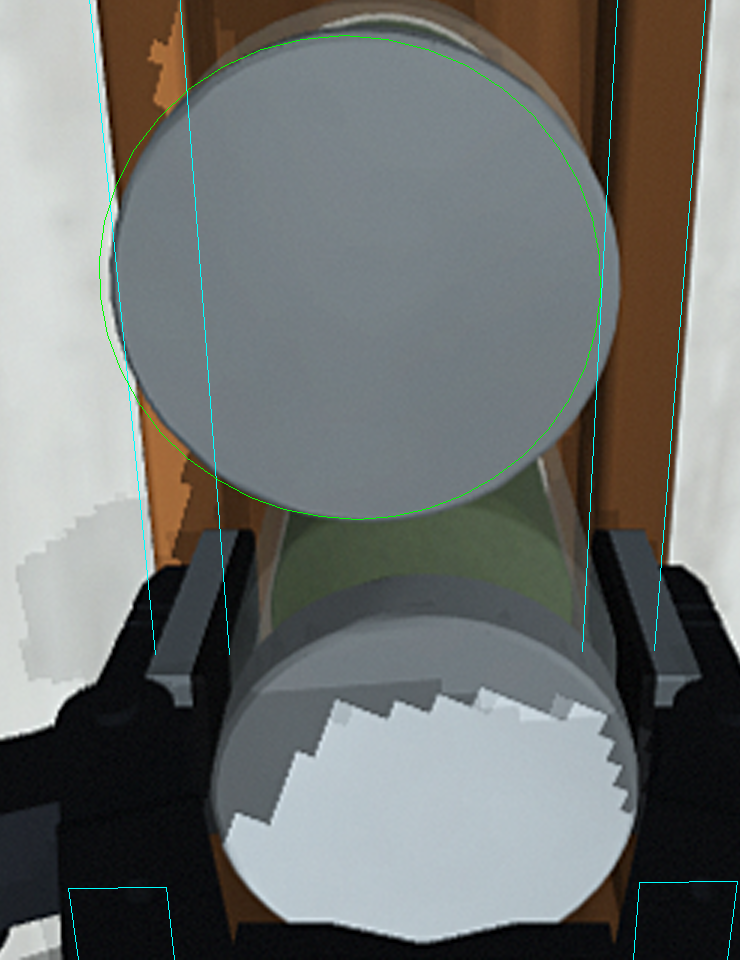

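View pics/s3c.png

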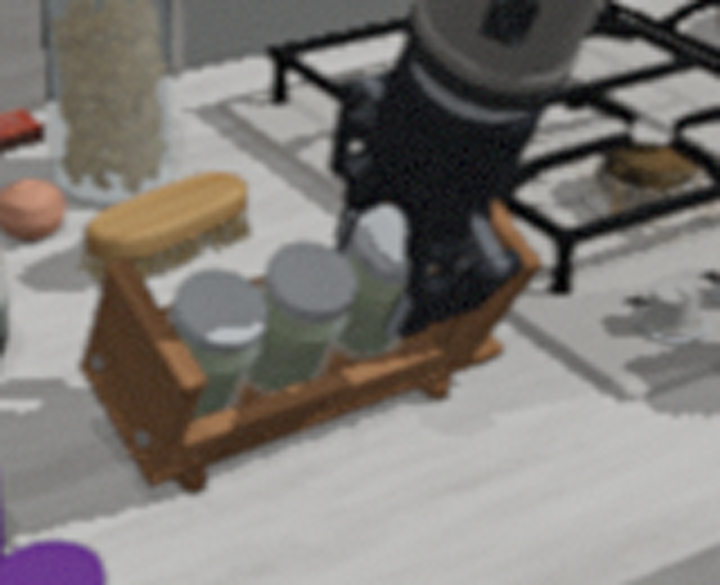

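Request:
send_rows --motion "0 0 0.1 0 0 0 1;0 0 0 0 0 0 0.8;0 0 0 0 0 0 0.3;0 0 0 0 0 0 0.1;0 0 0 0 0 0 0.1;0 0 0 0 0 0 0.1"

```text
t: 12.0
eef_pos: [0.5801, 0.0234, 0.0739]
tool_rot: [0.156, 0.678, 0.7, 0.159]
contact_force: [-0.1, -0.2, 0.0]
gripper_width: 0.9
```

```bash
python3 - <<'E'
from ov import *
gor(0,-46,150)
a=ov('w11',(64,9.5)); cv2.imwrite('pics/w11o.png',cv2.resize(a,(800,600)))
E
```

```text
t 12.0 pos [0.5801 0.0234 0.0739] d cm [-5.38 -0.07 10.28] rv deg [0.08 0.75 0.22] n>= 2.8 F [-0.1 -0.2  0. ] w 0.9
rack mm [  5.3 -47.2  34.1] F rack [-0.1 -0.2  0.1]
```

View pics/w11o.png

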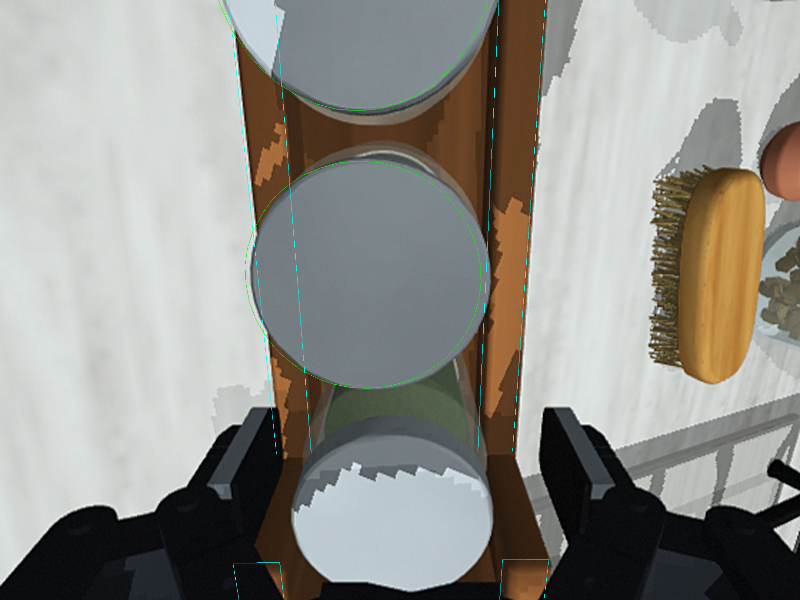

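Request:
send_rows --motion "-0.7 0 1 0 0 0 0;-1.1 0 2 0 0 0 0;-1.6 0 3.4 0 0 0 0;-1.6 0 3.4 0 0 0 0;-1.6 0 3.4 0 0 0 0;0 0 0 0 0 0 0"

```text
t: 12.55
eef_pos: [0.517, 0.0237, 0.195]
tool_rot: [0.153, 0.679, 0.701, 0.157]
contact_force: [0.1, 0.2, 0.7]
gripper_width: 0.998
```

```bash
python3 - <<'E'
from ov import *
gor(0,-46,150)
a=ov('w12',(64,9.5,-46)); cv2.imwrite('pics/w12o.png',cv2.resize(a,(800,600)))
E
```

```text
t 12.55 pos [0.517  0.0237 0.195 ] d cm [ 0.92 -0.1  -1.82] rv deg [0.04 0.33 0.24] n>= 0.5 F [0.1 0.2 0.7] w 0.998
rack mm [ -0.6 -44.7 170.4] F rack [0.4 0.2 0.5]
```

View pics/w12o.png

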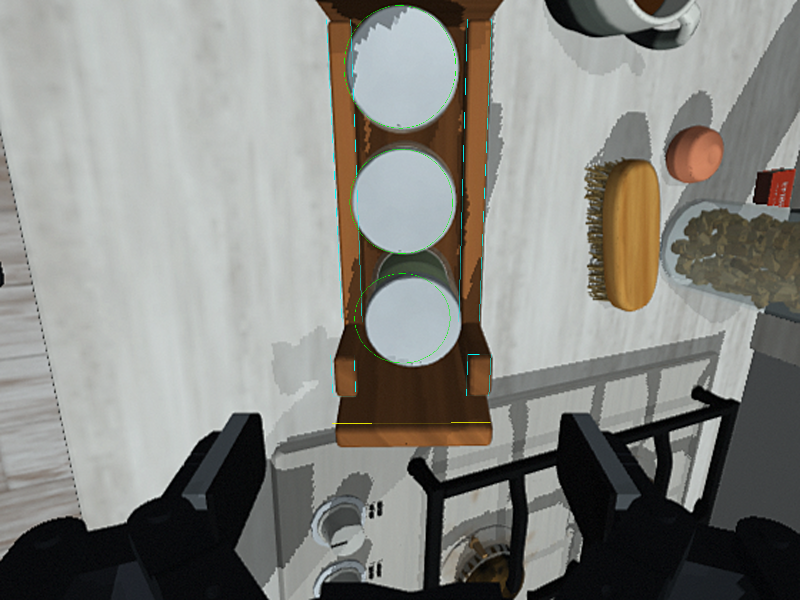

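```bash
python3 - <<'E'
from ov import *
o=get_obs(); im=cv2.imread('pics/w12.png'); C=cam('wrist',o); S=6
def draw(x,y,n,dx=0):
    a=cv2.resize(im[80:290,230:350],None,fx=S,fy=S,interpolation=cv2.INTER_CUBIC)
    for (xx,yy) in((x,y),(-4+dx,9.5)):
      for r,z,c in((.92,80,(0,255,0)),(1,62,(0,255,255)),(1,2,(255,0,255))):
        P=cylpts()[:40]*1000*[r,r,1]+[xx,yy,z]
        cv2.polylines(a,[np.round((proj(C,P/1000@RR.T+RP)+.5-[230,80])*S).astype(int)],True,c,1)
    cv2.imwrite(n,a[300:,:])
draw(1,-47.5,'pics/w12d.png',1)
E
```

```text
(no output)
```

View pics/w12d.png

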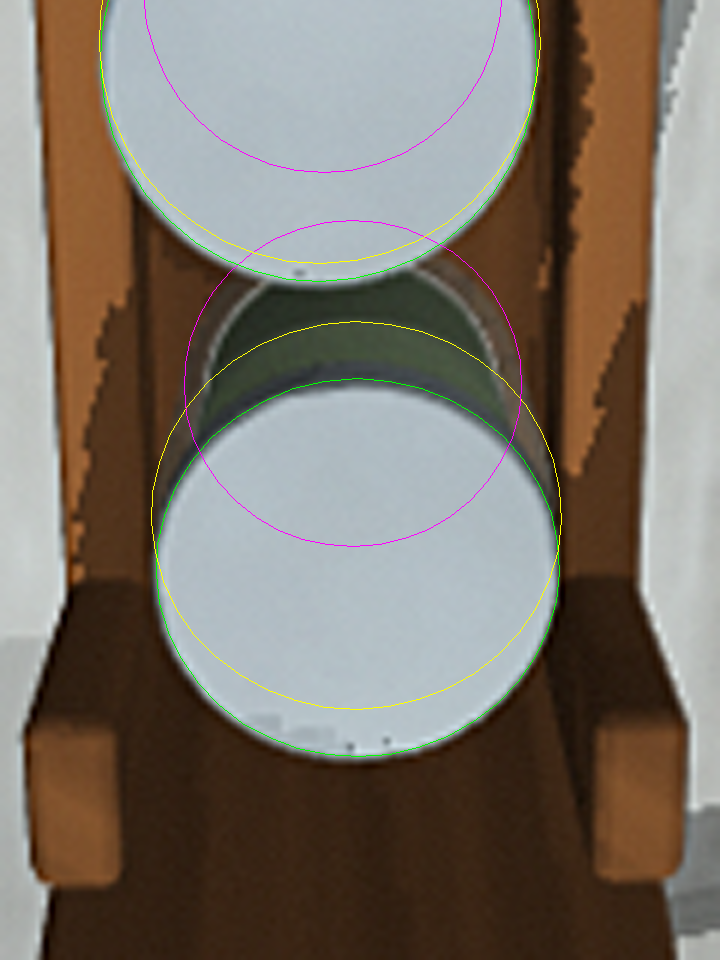

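```bash
python3 - <<'E'
from go import *
gor(1,-47.5,100)
E
```

```text
t 12.6 pos [0.5173 0.0231 0.1933] d cm [ 3.1  -0.11 -6.15] rv deg [0.08 0.3  0.26] n>= 1.7 F [ 0.5 -0.  -0.2] w 0.996
rack mm [ -1.1 -45.3 168.8] F rack [ 0.3 -0.  -0.4]
```

Request:
send_rows --motion "0.6 -0.2 -1.5 0 0.3 0.2 0;0.8 -0.1 -1.5 0 0 0 0;0.8 0 -1.5 0 0 0 0;0.6 0 -1.2 0 0 0 0;0 0 0 0 0 0 0;0 0 0 0 0 0 0"

```text
t: 13.1
eef_pos: [0.5471, 0.0181, 0.1306]
tool_rot: [0.152, 0.679, 0.702, 0.154]
contact_force: [-0.4, -0.1, 0.4]
gripper_width: 1.004
```

```bash
python3 - <<'E'
from go import *
gor(1,-47.5,38)
E
```

```text
t 13.1 pos [0.5471 0.0181 0.1306] d cm [ 2.74  0.48 -5.49] rv deg [ 0.25 -0.06  0.14] n>= 1.5 F [-0.4 -0.1  0.4] w 1.004
rack mm [ -0.7 -51.3  99.4] F rack [-0.2 -0.1  0.5]
```

Request:
send_rows --motion "0.5 0.4 -1.0 0.2 0 0.1 0;0.5 0.1 -1.0 0 0 0 0;0.5 0 -1.0 0 0 0 0;0.5 0 -1.0 0 0 0 0;0.3 0 -0.6 0 0 0 0;0 0 0 0 0 0 0;0 0 0 0 0 0 0"

```text
t: 13.68
eef_pos: [0.5703, 0.0255, 0.083]
tool_rot: [0.15, 0.677, 0.704, 0.155]
contact_force: [0.6, 0.4, -0.8]
gripper_width: 1.003
```

```bash
python3 - <<'E'
from go import *
gor(1,-47.5,38)
E
```

```text
t 13.68 pos [0.5703 0.0255 0.083 ] d cm [ 0.42 -0.26 -0.73] rv deg [ 0.07 -0.11 -0.22] n>= 0.2 F [ 0.6  0.4 -0.8] w 1.003
rack mm [  0.3 -44.7  46.4] F rack [ 0.2  0.4 -1. ]
```

Request:
send_rows --motion "0.2 -0.2 -0.4 0 0 0 0;0.2 -0.1 -0.3 0 0 0 0;0 0 0 0 0 0 0.3;0 0 0 0 0 0 0.6;0 0 0 0 0 0 1;0 0 0 0 0 0 1;0 0 0 0 0 0 1" --newtons 25

```text
t: 14.27
eef_pos: [0.5739, 0.0227, 0.0783]
tool_rot: [0.151, 0.677, 0.704, 0.156]
contact_force: [-0.3, 0.1, -2.4]
gripper_width: 0.58
```

```bash
python3 - <<'E'
from go import *
gor(1,-33,38)
E
```

```text
t 14.27 pos [0.5739 0.0227 0.0783] d cm [ 0.01  1.47 -0.27] rv deg [ 0.06  0.02 -0.23] n>= 0.4 F [-0.3  0.1 -2.4] w 0.58
rack mm [  1.6 -47.7  40.7] F rack [-1.3  0.1 -2.1]
```

Request:
send_rows --motion "0 0.3 0 0 0 0 1;0 0.3 0 0 0 0 1;0 0.3 0 0 0 0 1;0 0 0 0 0 0 1"

```text
t: 14.6
eef_pos: [0.5729, 0.0302, 0.078]
tool_rot: [0.151, 0.678, 0.703, 0.154]
contact_force: [0.3, -0.2, -2.4]
gripper_width: 0.578
```

```bash
python3 - <<'E'
from go import *
gor(1,-33,40)
E
```

```text
t 14.6 pos [0.5729 0.0302 0.078 ] d cm [ 0.03  0.72 -0.05] rv deg [ 0.24 -0.07 -0.03] n>= 0.2 F [ 0.3 -0.2 -2.4] w 0.578
rack mm [  0.7 -40.2  40.7] F rack [-0.8 -0.2 -2.2]
```

Request:
send_rows --motion "0 0.3 0 0.2 0 0 1;0 0.2 0 0 0 0 1;0 0.2 0 0 0 0 1;0 0 0 0 0 0 1"

```text
t: 14.93
eef_pos: [0.5736, 0.0355, 0.0783]
tool_rot: [0.152, 0.679, 0.702, 0.154]
contact_force: [-0.0, -1.6, -1.6]
gripper_width: 0.574
```

```bash
python3 - <<'E'
from ov import *
gor(1,-33,40)
a=ov('w13',(67,17)); cv2.imwrite('pics/w13o.png',cv2.resize(a,(800,600)))
E
```

```text
t 14.93 pos [0.5736 0.0355 0.0783] d cm [-0.04  0.19 -0.09] rv deg [ 0.21 -0.04  0.19] n>= 0.1 F [-0.  -1.6 -1.6] w 0.574
rack mm [  1.7 -34.9  40.6] F rack [-0.8 -1.6 -1.5]
```

View pics/w13o.png

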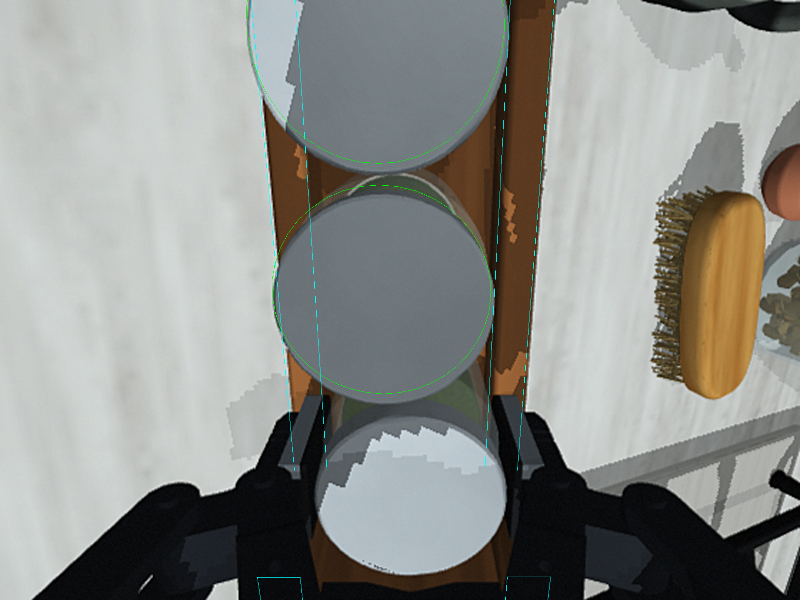

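Request:
send_rows --motion "0 0.25 0 0.2 0 0 1;0 0.2 0 0 0 0 1;0 0.2 0 0 0 0 1"

```text
t: 15.23
eef_pos: [0.5735, 0.0367, 0.0784]
tool_rot: [0.153, 0.682, 0.699, 0.152]
contact_force: [-1.2, -5.7, 1.2]
gripper_width: 0.575
```

```bash
python3 - <<'E'
from go import *
gor(1,-33,40)
E
```

```text
t 15.23 pos [0.5735 0.0367 0.0784] d cm [-0.03  0.06 -0.09] rv deg [ 0.38 -0.08  0.64] n>= 0.1 F [-1.2 -5.7  1.2] w 0.575
rack mm [  1.6 -33.6  40.7] F rack [-0.8 -5.7  1.7]
```

Tight (5.7 N). Open and retract.

Request:
send_rows --motion "0 0 0 0 0 0 0.7;0 0 0 0 0 0 0.3;0 0 0 0 0 0 0.1;0 0 0 0 0 0 0;-0.6 0 1 0 0 0 0;-1.1 0 2 0 0 0 0;-1.6 0 3.4 0 0 0 0;-1.6 0 3.4 0 0 0 0;-1.6 0 3.4 0 0 0 0;-1.0 0 3 0 0 0 0;0 0 0 0 0 0 0"

```text
t: 16.15
eef_pos: [0.4993, 0.0474, 0.237]
tool_rot: [0.148, 0.677, 0.704, 0.156]
contact_force: [-0.4, 0.4, 0.0]
gripper_width: 1.002
```

```bash
python3 - <<'E'
from ov import *
gor(0,-33,190)
a=ov('w14',(67,17,-33)); cv2.imwrite('pics/w14o.png',cv2.resize(a,(800,600)))
print(Ro.from_matrix(DOWN).as_quat())
go([.43,-.24,.3],pose2(np.eye(3),0,0,0)@DOWN)
E
```

```text
t 16.15 pos [0.4993 0.0474 0.237 ] d cm [ 0.96 -1.23 -2.4 ] rv deg [-0.14 -0.19 -0.33] n>= 0.7 F [-0.4  0.4  0. ] w 1.002
rack mm [  1.8 -20.4 215.7] F rack [-0.4  0.4  0.2]
[0.70710678 0.70710678 0.         0.        ]
t 16.2 pos [0.499  0.0464 0.235 ] d cm [ -6.9  -28.64   6.5 ] rv deg [-0.57 24.71 -2.2 ] n>= 7.2 F [-0.1 -0.2 -0.7] w 1.001
```

View pics/w14o.png

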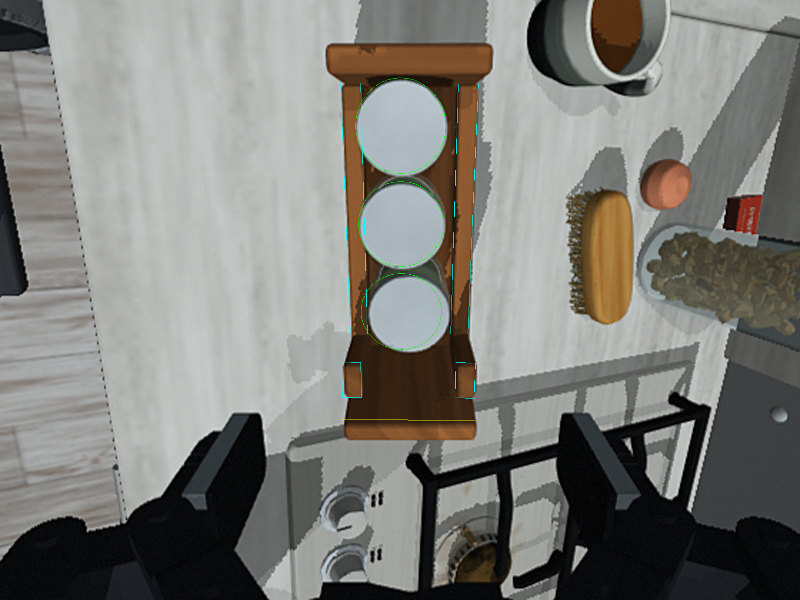

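Request:
send_rows --motion "-0.5 -2 1.5 0 2 -0.2 0;-0.9 -3.3 1.5 0 3 -0.3 0;-0.9 -3.6 1.5 0 3.1 -0.5 0;-0.9 -3.7 1 0 3.1 -0.5 0;-0.9 -3.7 1 0 3.1 -0.5 0;-0.9 -3.7 0 0 3.1 -0.5 0;-0.9 -3.7 0 0 3.1 -0.5 0;-0.9 -3.5 0 0 3.1 -0.5 0;0 -2.5 0 0 0 0 0;0 0 0 0 0 0 0;0 0 0 0 0 0 0"

```text
t: 17.12
eef_pos: [0.4244, -0.2659, 0.2944]
tool_rot: [-0.003, 0.715, 0.699, -0.003]
contact_force: [-0.6, 0.5, -0.4]
gripper_width: 1.005
```

```bash
cat > wov.py <<'E'
from go import *
def wov(n,x,y,a):
    o=get_obs(); im=snap('wrist',n); C=cam('wrist',o); S=3
    A=cv2.resize(im[:,:,::-1],None,fx=S,fy=S,interpolation=cv2.INTER_CUBIC)
    P=np.round((proj(C,pose2(wedgepts(),x,y,np.radians(a)))+.5)*S).astype(int)
    for i,j in [(0,1),(2,3),(4,5),(6,7),(0,4),(1,5),(2,6),(3,7),(0,2),(1,3),(4,6),(5,7)]: cv2.line(A,tuple(P[i]),tuple(P[j]),(0,255,0) if {i,j}<={2,3,6,7} else (0,255,255),1)
    c=P.mean(0).astype(int); x0=np.clip(c[0]-350,0,1680-700); y0=np.clip(c[1]-300,0,1260-600)
    cv2.imwrite(f'pics/{n}o.png',A[y0:y0+600,x0:x0+700])
E
python3 - <<'E'
from wov import *
WR=Ro.from_euler('z',-2.7,degrees=True).as_matrix()
go([.4385,-.2534,.2],WR@DOWN)
wov('w15',.439,-.243,-2.7)
for d in regions_of('wedge','wrist'): print(d['conf'],d['point'])
print(get_obs()['q'])
E
```

```text
t 17.12 pos [ 0.4244 -0.2659  0.2944] d cm [ 1.41  1.25 -9.44] rv deg [-0.01 -0.45 -1.41] n>= 2.3 F [-0.6  0.5 -0.4] w 1.005
0.61 [309.0, 170.2]
[ 0.89016174  0.17036042 -0.51438204  1.85309366  0.094457    1.14883626
  0.32206782]
```

View pics/w15o.png

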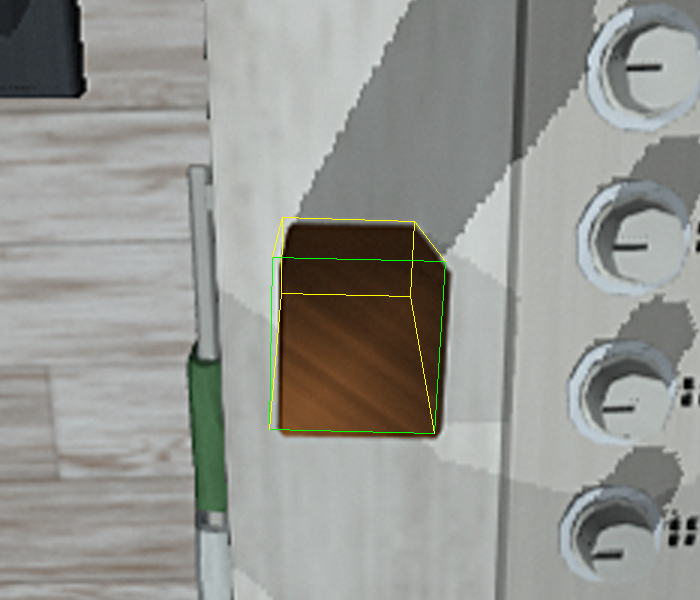

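Request:
send_rows --motion "0.5 0.3 -2 0 -0.3 -0.7 0;0.5 0.4 -2.5 0 -0.2 -0.7 0;0.4 0.3 -2 0 0 0 0;0 0 0 0 0 0 0"

```text
t: 17.55
eef_pos: [0.4407, -0.2491, 0.2284]
tool_rot: [0.003, 0.721, 0.693, 0.0]
contact_force: [-1.0, 0.1, -0.4]
gripper_width: 1.003
```

```bash
python3 - <<'E'
from wov import *
WR=Ro.from_euler('z',-2.7,degrees=True).as_matrix()
go([.44,-.255,.16],WR@DOWN)
wov('w16',.4405,-.2445,-2.7)
E
```

```text
t 17.55 pos [ 0.4407 -0.2491  0.2284] d cm [-0.07 -0.59 -6.84] rv deg [ 0.2   0.26 -0.49] n>= 1.6 F [-1.   0.1 -0.4] w 1.003
```

View pics/w16o.png

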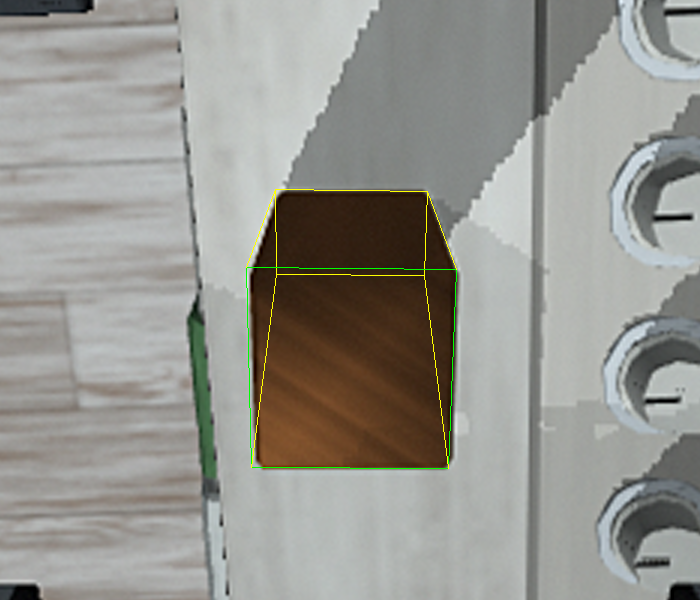

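Request:
send_rows --motion "0 -0.4 -1.5 0.2 0.2 -0.3 0;0 -0.3 -2 0 0 -0.2 0;0 -0.1 -2 0 0 0 0;0 0 -1.5 0 0 0 0;0 0 0 0 0 0 0;0 0 0 0 0 0 0"

```text
t: 18.1
eef_pos: [0.4448, -0.2579, 0.1629]
tool_rot: [0.006, 0.722, 0.692, 0.001]
contact_force: [0.4, -0.6, 0.2]
gripper_width: 1.004
```

```bash
python3 - <<'E'
from wov import *
WR=Ro.from_euler('z',-2.7,degrees=True).as_matrix()
go([.441,-.255,.077],WR@DOWN)
E
```

```text
t 18.1 pos [ 0.4448 -0.2579  0.1629] d cm [-0.38  0.29 -8.59] rv deg [ 0.43  0.6  -0.22] n>= 2.1 F [ 0.4 -0.6  0.2] w 1.004
```

Request:
send_rows --motion "-0.3 0.3 -1.5 0.4 0.6 -0.2 0;-0.1 0 -2 0 0 0 0;0 0 -1.5 0 0 0 0;0 0 0 0 0 0 0;0 0 0 0 0 0 0"

```text
t: 18.52
eef_pos: [0.4434, -0.2561, 0.115]
tool_rot: [0.004, 0.724, 0.69, 0.001]
contact_force: [0.1, -0.5, 0.0]
gripper_width: 1.001
```

```bash
python3 - <<'E'
from wov import *
WR=Ro.from_euler('z',-2.7,degrees=True).as_matrix()
go([.441,-.255,.077],WR@DOWN)
E
```

```text
t 18.52 pos [ 0.4434 -0.2561  0.115 ] d cm [-0.24  0.11 -3.8 ] rv deg [0.26 0.34 0.06] n>= 0.9 F [ 0.1 -0.5  0. ] w 1.001
```

Request:
send_rows --motion "-0.2 0.1 -1.2 0.3 0.4 0 0;-0.1 0 -1.2 0 0 0 0;0 0 -1.2 0 0 0 0;0 0 0 0 0 0 0;0 0 0 0 0 0 0"

```text
t: 18.93
eef_pos: [0.442, -0.256, 0.0786]
tool_rot: [0.001, 0.724, 0.69, 0.0]
contact_force: [0.4, -0.2, 0.5]
gripper_width: 0.998
```

```bash
python3 - <<'E'
from wov import *
WR=Ro.from_euler('z',-2.7,degrees=True).as_matrix()
go([.441,-.255,.077],WR@DOWN)
E
```

```text
t 18.93 pos [ 0.442  -0.256   0.0786] d cm [-0.1   0.1  -0.16] rv deg [0.08 0.14 0.1 ] n>= 0.1 F [ 0.4 -0.2  0.5] w 0.998
```

Request:
send_rows --motion "-0.1 0 0 0 0 0 0.3;0 0 0 0 0 0 0.6;0 0 0 0 0 0 1;0 0 0 0 0 0 1;0 0 0 0 0 0 1;0 0 0 0 0 0 1" --newtons 50

```text
t: 19.43
eef_pos: [0.4415, -0.2565, 0.0802]
tool_rot: [0.002, 0.724, 0.689, 0.001]
contact_force: [-0.5, -0.4, -1.5]
gripper_width: 0.599
```

```bash
python3 - <<'E'
from wov import *
WR=Ro.from_euler('z',-2.7,degrees=True).as_matrix()
go([.441,-.255,.077],WR@DOWN)
wov('w17',.4405,-.2445,-2.7)
E
```

```text
t 19.43 pos [ 0.4415 -0.2565  0.0802] d cm [-0.05  0.15 -0.32] rv deg [0.15 0.24 0.12] n>= 0.1 F [-0.5 -0.4 -1.5] w 0.599
```

View pics/w17o.png

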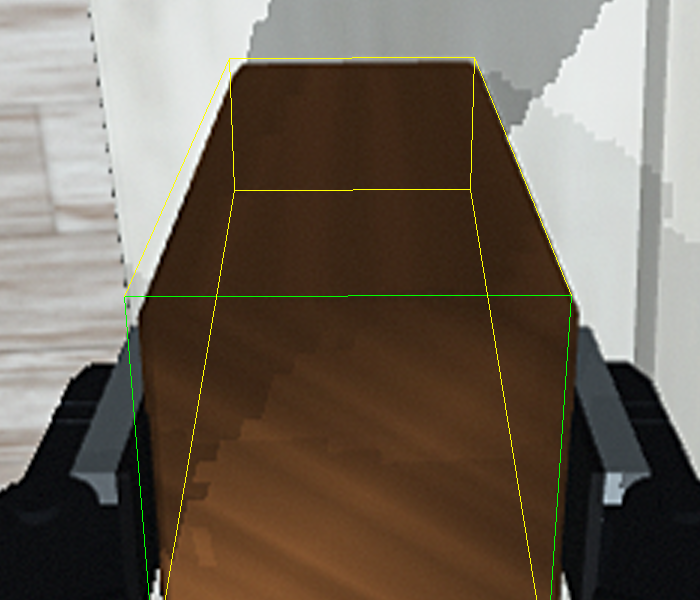

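Request:
send_rows --motion "0 0 1.5 0 0 0 1;0 0 3 0 0 0 1;0 0 4 0 0 0 1;0 0 4 0 0 0 1;0 0 4 0 0 0 1;0 0 4 0 0 0 1;0 0 2 0 0 0 1;0 0 0 0 0 0 1"

```text
t: 20.15
eef_pos: [0.4359, -0.2525, 0.3124]
tool_rot: [-0.003, 0.723, 0.69, -0.0]
contact_force: [1.0, 0.1, -2.0]
gripper_width: 0.599
```

```bash
python3 - <<'E'
from go import *
gor(0.8,-94,200)
E
```

```text
t 20.15 pos [ 0.4359 -0.2525  0.3124] d cm [ 7.17 22.65 -9.  ] rv deg [ -0.32 -25.24   4.57] n>= 6.1 F [ 1.   0.1 -2. ] w 0.599
rack mm [ -33.3 -317.8  315.2] F rack [ 0.   0.  -2.3]
```

Request:
send_rows --motion "0.7 1.5 0 0 -2.5 0.5 1;0.8 2.2 0 0 -2.5 0.5 1;0.8 2.2 0 0 -2.5 0.5 1;0.8 2.2 0 0 -2.5 0.5 1;0.8 2.2 0 0 -2.5 0.5 1;0.8 2.2 0 0 -2.5 0.5 1;0.8 2.2 0 0 -2.5 0.5 1;0.8 2.2 -1 0 -2.5 0.5 1;0.8 2.2 -1 0 -2.5 0.5 1;0 2 -1 0 -2.5 0 1;0 0 0 0 0 0 1;0 0 0 0 0 0 1"

```text
t: 21.15
eef_pos: [0.5, -0.0321, 0.2688]
tool_rot: [0.148, 0.678, 0.702, 0.159]
contact_force: [0.2, -1.2, -1.0]
gripper_width: 0.6
```

```bash
python3 - <<'E'
from ov import *
gor(0.8,-94,195)
a=ov('w18',(67,17,-34)); cv2.imwrite('pics/w18o.png',cv2.resize(a,(800,600)))
E
```

```text
t 21.15 pos [ 0.5    -0.0321  0.2688] d cm [ 0.97  0.62 -5.1 ] rv deg [-0.5   0.05 -0.12] n>= 1.3 F [ 0.2 -1.2 -1. ] w 0.6
rack mm [ 13.4 -99.9 245.4] F rack [-0.2 -1.2 -1. ]
```

View pics/w18o.png

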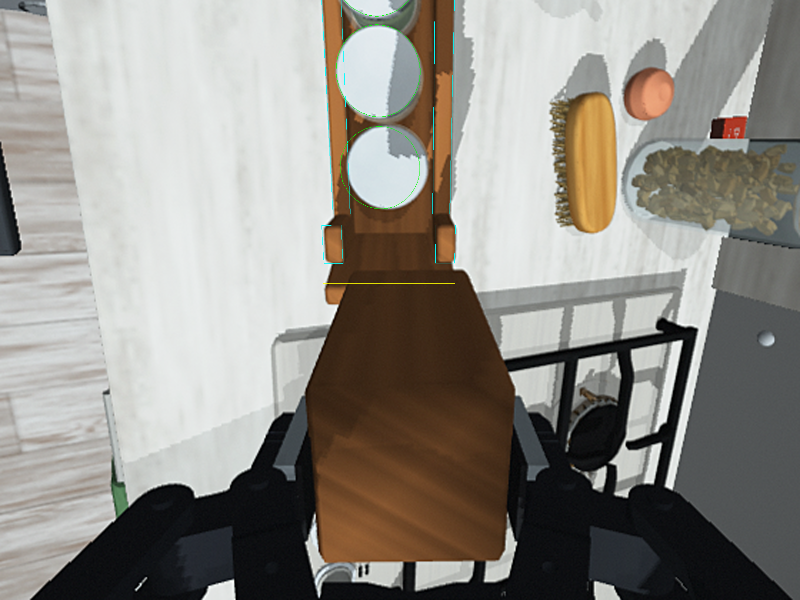

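Request:
send_rows --motion "0 0.3 -1.2 -0.3 0 0 1;0.2 0.3 -1.5 -0.2 0 0 1;0.4 0 -1.5 0 0 0 1;0.3 0 -1.2 0 0 0 1;0 0 0 0 0 0 1;0 0 0 0 0 0 1"

```text
t: 21.7
eef_pos: [0.5095, -0.0317, 0.2126]
tool_rot: [0.15, 0.681, 0.7, 0.154]
contact_force: [-0.0, -0.7, -1.2]
gripper_width: 0.6
```

```bash
python3 - <<'E'
from ov import *
gor(0.8,-93,175)
E
```

```text
t 21.7 pos [ 0.5095 -0.0317  0.2126] d cm [ 0.85  0.71 -1.28] rv deg [ 0.01 -0.18  0.4 ] n>= 0.4 F [-0.  -0.7 -1.2] w 0.6
rack mm [ -1.7 -99.8 190.3] F rack [-0.6 -0.7 -1.1]
```

Request:
send_rows --motion "0.4 0.4 -0.6 0 -0.2 0.3 1;0.3 0.3 -0.6 0 0 0.1 1;0.2 0 -0.3 0 0 0 1;0 0 0 0 0 0 1;0 0 0 0 0 0 1"

```text
t: 22.12
eef_pos: [0.5206, -0.0284, 0.2003]
tool_rot: [0.152, 0.68, 0.7, 0.156]
contact_force: [0.2, 0.0, -1.8]
gripper_width: 0.599
```

```bash
cat >> ov.py <<'E'
def wv(n,off=(0,-11,80),jars=(67,17,-34)):
    a=ov(n,jars); o=get_obs(); C=cam('wrist',o); R=quat(o['tool_rot']); S=3
    # wedge axes in tool: wx=tool y, wy=tool x, wz=-tool z
    W=np.c_[R[:,1],R[:,0],-R[:,2]]; org=o['eef_pos']-W@(np.array(off)/1000)
    X=wedgepts()@W.T+org
    P=np.round((proj(C,X)+.5)*S).astype(int)
    for i,j in [(0,1),(2,3),(4,5),(6,7),(0,4),(1,5),(2,6),(3,7),(0,2),(1,3),(4,6),(5,7)]: cv2.line(a,tuple(P[i]),tuple(P[j]),(0,0,255) if {i,j}<={2,3,6,7} else (255,0,255),1)
    print('wedge org rack',np.round((org-RP)@RR*1000,1),'z ang',np.round(np.degrees(np.arccos(W[:,2]@RR[:,2])),2))
    return a
E
python3 - <<'E'
from ov import *
gor(0.8,-93,155)
a=wv('w19'); cv2.imwrite('pics/w19o.png',a[200:1000,450:1250])
E
```

```text
t 22.12 pos [ 0.5206 -0.0284  0.2003] d cm [ 0.59  0.41 -1.87] rv deg [0.09 0.16 0.36] n>= 0.5 F [ 0.2  0.  -1.8] w 0.599
rack mm [  3.3 -96.9 174.5] F rack [-0.6  0.  -1.7]
wedge org rack [  3.7 -86.4  94.5] z ang 0.3
```

View pics/w19o.png

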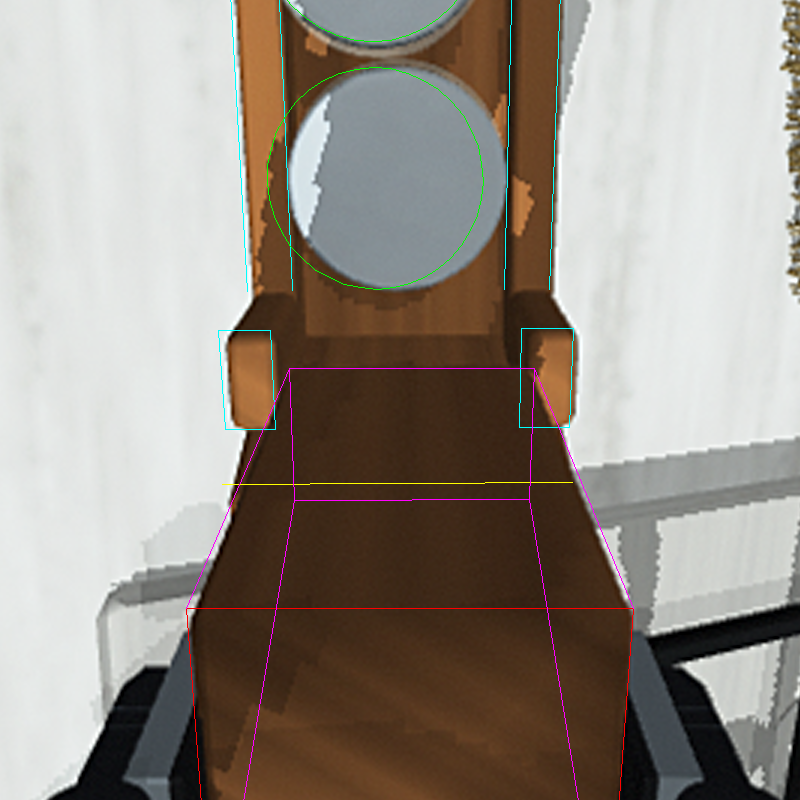

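Request:
send_rows --motion "0.2 0.3 -0.8 0 0.1 0.3 1;0.3 0.1 -0.8 0 0 0 1;0.1 0 -0.6 0 0 0 1;0 0 0 0 0 0 1;0 0 0 0 0 0 1"

```text
t: 22.58
eef_pos: [0.5281, -0.0265, 0.1811]
tool_rot: [0.154, 0.679, 0.701, 0.156]
contact_force: [1.0, -0.7, -1.1]
gripper_width: 0.602
```

```bash
python3 - <<'E'
from ov import *
gor(1.2,-91,140)
a=wv('w20'); cv2.imwrite('pics/w20o.png',a[200:1000,450:1250])
E
```

```text
t 22.58 pos [ 0.5281 -0.0265  0.1811] d cm [ 0.5   0.44 -1.29] rv deg [0.21 0.33 0.25] n>= 0.3 F [ 1.  -0.7 -1.1] w 0.602
rack mm [  2.  -95.2 153.9] F rack [ 0.4 -0.7 -1.4]
wedge org rack [  2.4 -84.7  73.9] z ang 0.45
```

View pics/w20o.png

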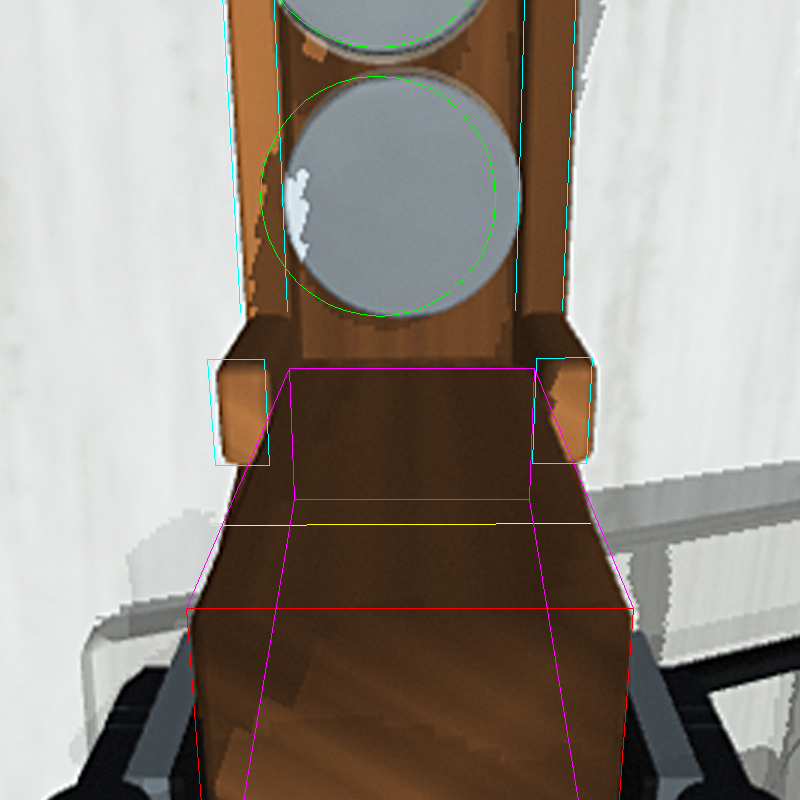

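Request:
send_rows --motion "0.2 0.3 -0.7 0.2 0.2 0.2 1;0.3 0.2 -0.8 0 0.1 0 1;0.1 0.1 -0.6 0 0 0 1;0 0 0 0 0 0 1;0 0 0 0 0 0 1"

```text
t: 23.05
eef_pos: [0.5356, -0.0217, 0.1631]
tool_rot: [0.153, 0.679, 0.701, 0.157]
contact_force: [0.1, 0.4, -2.2]
gripper_width: 0.601
```

```bash
python3 - <<'E'
from ov import *
gor(1.2,-89,120)
a=wv('w21'); cv2.imwrite('pics/w21o.png',a[200:1000,450:1250])
E
```

```text
t 23.05 pos [ 0.5356 -0.0217  0.1631] d cm [ 0.59  0.19 -1.3 ] rv deg [0.09 0.3  0.2 ] n>= 0.3 F [ 0.1  0.4 -2.2] w 0.601
rack mm [  1.3 -90.7 134.4] F rack [-0.9  0.4 -2. ]
wedge org rack [  1.7 -80.   54.4] z ang 0.36
```

View pics/w21o.png

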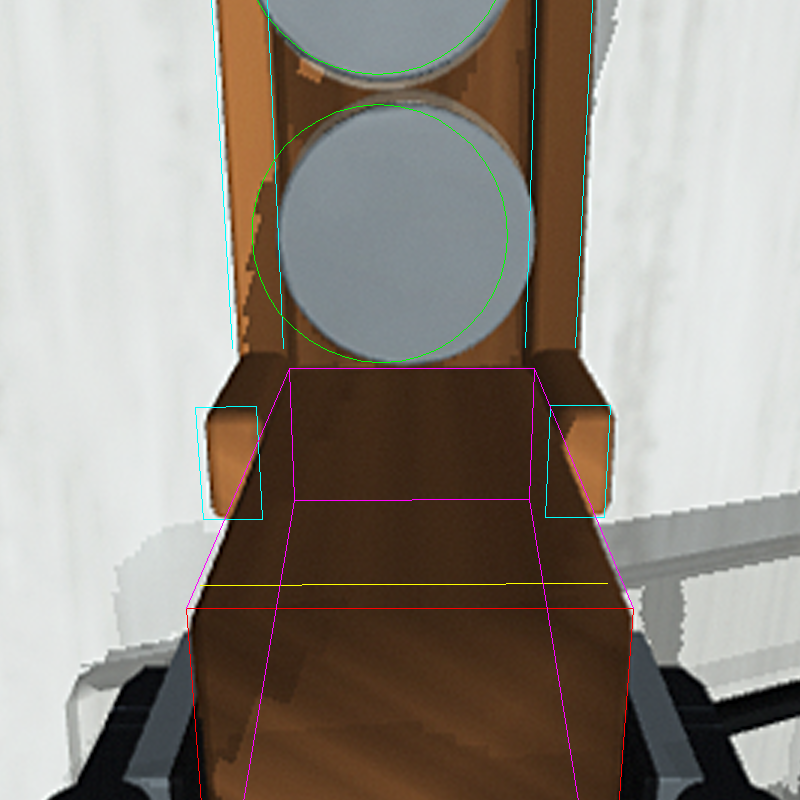

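Request:
send_rows --motion "0.3 0.15 -0.7 0.1 0.2 0.2 1;0.3 0.1 -0.7 0 0.1 0 1;0.1 0.1 -0.5 0 0 0 1;0 0 0 0 0 0 1;0 0 0 0 0 0 1"

```text
t: 23.52
eef_pos: [0.5441, -0.0195, 0.1472]
tool_rot: [0.153, 0.679, 0.701, 0.157]
contact_force: [0.0, -0.2, -1.7]
gripper_width: 0.598
```

```bash
python3 - <<'E'
from ov import *
gor(1.2,-87,110)
a=wv('w22'); cv2.imwrite('pics/w22o.png',a[200:1000,450:1250])
E
```

```text
t 23.52 pos [ 0.5441 -0.0195  0.1472] d cm [ 0.16  0.18 -0.62] rv deg [0.05 0.28 0.14] n>= 0.2 F [ 0.  -0.2 -1.7] w 0.598
rack mm [  2.3 -88.8 116.3] F rack [-0.7 -0.2 -1.6]
wedge org rack [  2.8 -78.   36.4] z ang 0.31
```

View pics/w22o.png

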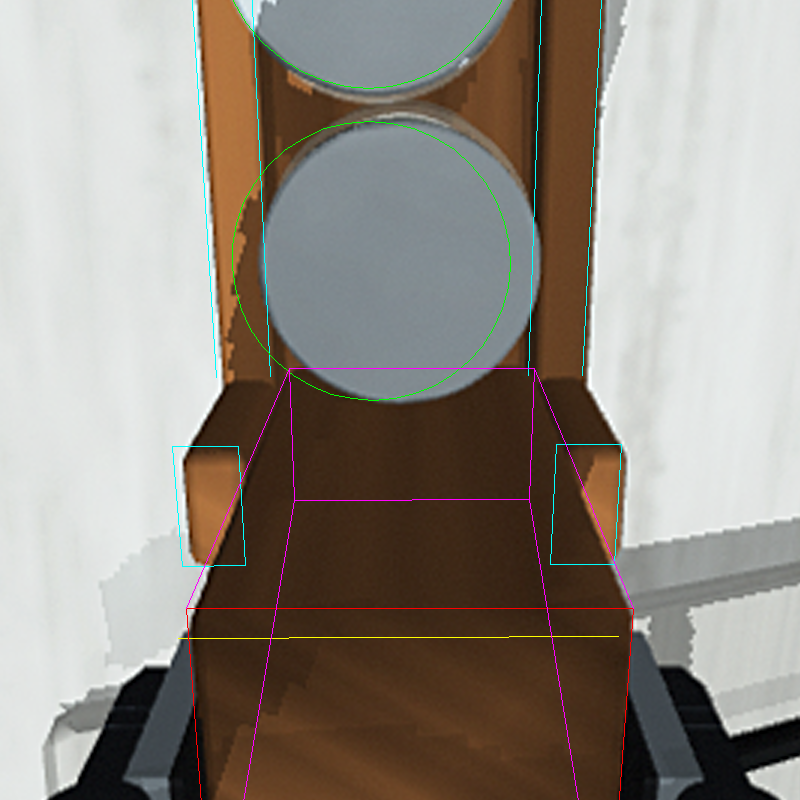

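Request:
send_rows --motion "0.05 0.15 -0.5 0 0.2 0.1 1;0.1 0.1 -0.5 0 0.1 0 1;0 0 0 0 0 0 1"

```text
t: 23.82
eef_pos: [0.5462, -0.0176, 0.138]
tool_rot: [0.152, 0.679, 0.702, 0.156]
contact_force: [-0.4, -0.5, -1.9]
gripper_width: 0.6
```

```bash
python3 - <<'E'
from ov import *
gor(1.2,-86,100)
E
```

```text
t 23.82 pos [ 0.5462 -0.0176  0.138 ] d cm [ 0.36  0.11 -0.61] rv deg [0.07 0.1  0.12] n>= 0.2 F [-0.4 -0.5 -1.9] w 0.6
rack mm [  0.5 -86.9 107.1] F rack [-1.2 -0.5 -1.6]
```

Request:
send_rows --motion "0.2 0.1 -0.4 0 0 0 1;0.1 0 -0.3 0 0 0 1;0 0 0 0 0 0 1"

```text
t: 24.07
eef_pos: [0.5493, -0.0164, 0.1305]
tool_rot: [0.151, 0.679, 0.702, 0.156]
contact_force: [-0.7, 0.5, -1.4]
gripper_width: 0.602
```

```bash
python3 - <<'E'
from ov import *
gor(1.2,-86,95)
E
```

```text
t 24.07 pos [ 0.5493 -0.0164  0.1305] d cm [ 0.26  0.   -0.31] rv deg [0.07 0.09 0.1 ] n>= 0.1 F [-0.7  0.5 -1.4] w 0.602
rack mm [  0.1 -85.9  98.9] F rack [-1.1  0.5 -1. ]
```

Request:
send_rows --motion "0.15 0.05 -0.3 0 0 0 1;0.1 0 -0.2 0 0 0 1"

```text
t: 24.23
eef_pos: [0.552, -0.0159, 0.1254]
tool_rot: [0.152, 0.679, 0.702, 0.156]
contact_force: [-2.0, 0.5, 1.4]
gripper_width: 0.601
```

Request:
send_rows --motion "0.1 0.05 -0.25 0 0 0 1;0 0 0 0 0 0 1"

```text
t: 24.4
eef_pos: [0.5535, -0.0151, 0.1229]
tool_rot: [0.152, 0.678, 0.702, 0.156]
contact_force: [0.9, 0.4, -3.8]
gripper_width: 0.6
```

```bash
python3 - <<'E'
from ov import *
gor(1.2,-85,90)
a=wv('w23'); cv2.imwrite('pics/w23o.png',a[200:1000,450:1250])
E
```

```text
t 24.4 pos [ 0.5535 -0.0151  0.1229] d cm [ 0.06 -0.03 -0.01] rv deg [0.06 0.15 0.1 ] n>= 0.0 F [ 0.9  0.4 -3.8] w 0.6
rack mm [  0.7 -84.7  90.3] F rack [-0.8  0.4 -3.8]
wedge org rack [  0.9 -73.9  10.3] z ang 0.18
```

View pics/w23o.png

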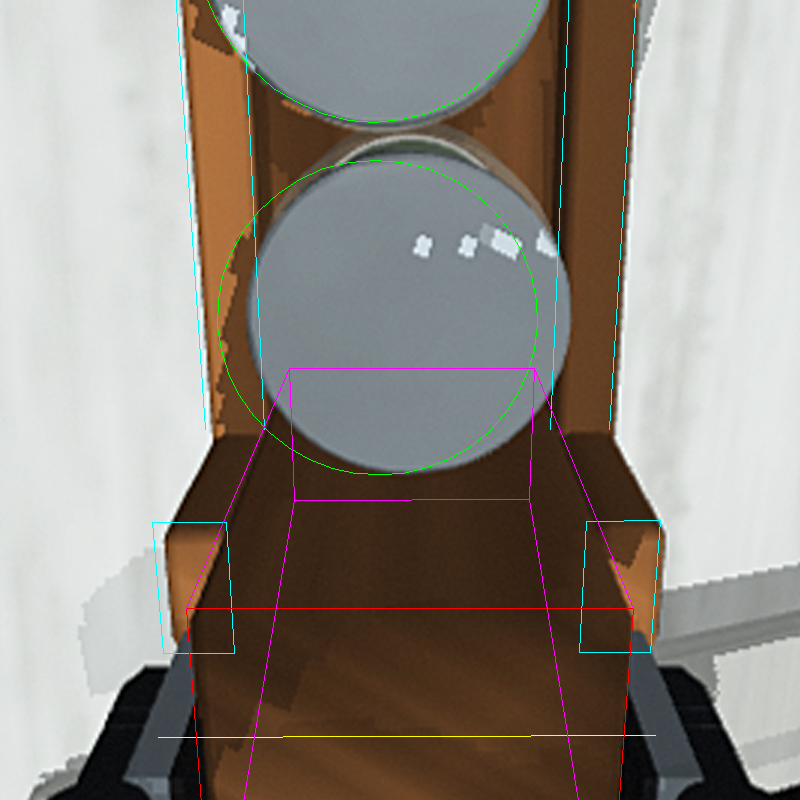

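Request:
send_rows --motion "0.1 0 -0.3 0 0 0 1;0.1 0 -0.2 0 0 0 1"

```text
t: 24.62
eef_pos: [0.5551, -0.0146, 0.1204]
tool_rot: [0.153, 0.679, 0.701, 0.156]
contact_force: [-41.9, 0.7, 58.8]
gripper_width: 0.604
```

```bash
python3 - <<'E'
from ov import *
gor(1.2,-85,90)
E
```

```text
t 24.62 pos [ 0.5551 -0.0146  0.1204] d cm [-0.11 -0.07  0.24] rv deg [0.15 0.3  0.15] n>= 0.1 F [-41.9   0.7  58.8] w 0.604
rack mm [  1.1 -84.3  87.3] F rack [-13.1   2.1  71. ]
```

Request:
send_rows --motion "0 0 0 0 0 0 1;0 0 0 0 0 0 1"

```text
t: 24.78
eef_pos: [0.5547, -0.0145, 0.121]
tool_rot: [0.154, 0.679, 0.701, 0.157]
contact_force: [5.3, 0.5, -9.9]
gripper_width: 0.602
```

Request:
send_rows --motion "0 0 0 0 0 0 0.7;0 0 0 0 0 0 0.35;0 0 0 0 0 0 0.2;0 0 0 0 0 0 0.2;0 0 0 0 0 0 0.2"

```text
t: 25.2
eef_pos: [0.5561, -0.0146, 0.1214]
tool_rot: [0.154, 0.678, 0.701, 0.157]
contact_force: [-0.5, -0.2, 0.3]
gripper_width: 0.802
```

```bash
python3 - <<'E'
from ov import *
gor(1.2,-85,90)
a=wv('w24'); cv2.imwrite('pics/w24o.png',cv2.resize(a,(800,600)))
E
```

```text
t 25.2 pos [ 0.5561 -0.0146  0.1214] d cm [-0.21 -0.08  0.15] rv deg [0.14 0.45 0.17] n>= 0.1 F [-0.5 -0.2  0.3] w 0.802
rack mm [  2.5 -84.3  87.8] F rack [-0.4 -0.2  0.5]
wedge org rack [  3.1 -73.6   7.8] z ang 0.5
```

View pics/w24o.png

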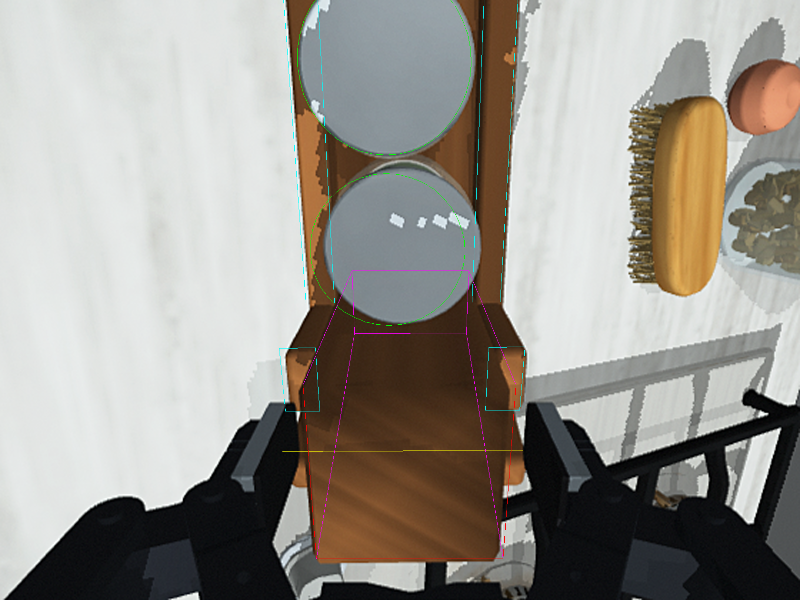

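Request:
send_rows --motion "-0.6 0 1 0 0 0 0.1;-1.2 0 2 0 0 0 0;-1.6 0 3.4 0 0 0 0;-1.2 0 2.6 0 0 0 0.5;0 0 0 0 0 0 1;0 0 0 0 0 0 1;0 0 0 0 0 0 1;0 0 0 0 0 0 1" --newtons 30

```text
t: 25.92
eef_pos: [0.5089, -0.015, 0.212]
tool_rot: [0.153, 0.679, 0.701, 0.156]
contact_force: [-0.8, 0.1, 0.1]
gripper_width: 0.29
```

```bash
python3 - <<'E'
from ov import *
gor(1,-83,135)
a=ov('w25',(67,17,-33)); 
o=get_obs(); C=cam('wrist',o)
for zb,y0,c in((10,-73.5,(255,0,255)),):
    X=(wedgepts()*1000+[0,y0,zb])/1000@RR.T+RP; P=np.round((proj(C,X)+.5)*3).astype(int)
    for i,j in [(0,1),(2,3),(4,5),(6,7),(0,4),(1,5),(2,6),(3,7),(0,2),(1,3),(4,6),(5,7)]: cv2.line(a,tuple(P[i]),tuple(P[j]),c,1)
cv2.imwrite('pics/w25o.png',cv2.resize(a,(800,600)))
E
```

```text
t 25.92 pos [ 0.5089 -0.015   0.212 ] d cm [ 2.59  0.1  -4.84] rv deg [0.17 0.29 0.19] n>= 1.3 F [-0.8  0.1  0.1] w 0.29
rack mm [ -2.  -83.1 189.8] F rack [-0.7  0.1  0.4]
```

View pics/w25o.png

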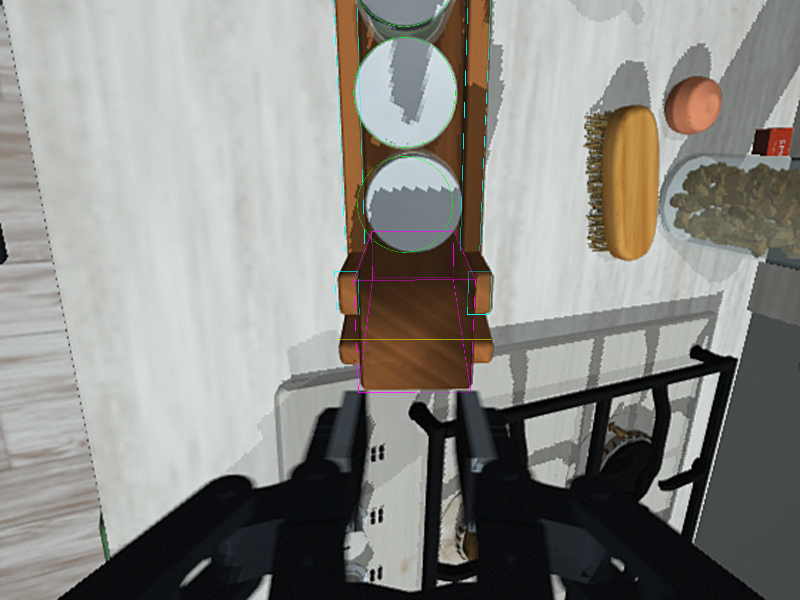

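Request:
send_rows --motion "0.7 0 -1.3 0 0.2 0.1 1;0.8 -0.1 -1.4 0 0.1 0 1;0.5 0 -1.2 0 0 0 1;0 0 0 0 0 0 1;0 0 0 0 0 0 1"

```text
t: 26.38
eef_pos: [0.5291, -0.0134, 0.1667]
tool_rot: [0.148, 0.677, 0.704, 0.153]
contact_force: [0.3, 0.6, 0.3]
gripper_width: -0.001
```

```bash
python3 - <<'E'
from ov import *
gor(1,-85,122)
E
```

```text
t 26.38 pos [ 0.5291 -0.0134  0.1667] d cm [ 1.12 -0.25 -1.49] rv deg [ 0.07 -0.43 -0.25] n>= 0.5 F [0.3 0.6 0.3] w -0.001
rack mm [ -2.8 -82.2 140.2] F rack [0.5 0.6 0.1]
```

Request:
send_rows --motion "0.5 -0.2 -0.5 0 -0.3 -0.2 1;0.4 -0.1 -0.5 0 0 0 1;0.2 0 -0.4 0 0 0 1;0 0 0 0 0 0 1"

```text
t: 26.72
eef_pos: [0.5398, -0.0146, 0.1517]
tool_rot: [0.149, 0.677, 0.704, 0.154]
contact_force: [0.0, -0.2, 0.4]
gripper_width: 0.0
```

Request:
send_rows --motion "0.1 0 -0.3 0 0 0 1"

```text
t: 26.8
eef_pos: [0.5409, -0.0143, 0.1491]
tool_rot: [0.149, 0.677, 0.704, 0.154]
contact_force: [-0.3, -0.8, -0.3]
gripper_width: 0.004
```

```bash
python3 - <<'E'
from ov import *
gor(1,-85,120)
E
```

```text
t 26.8 pos [ 0.5409 -0.0143  0.1491] d cm [ 0.03 -0.15  0.09] rv deg [ 0.04 -0.23 -0.27] n>= 0.0 F [-0.3 -0.8 -0.3] w 0.004
rack mm [  0.4 -83.5 119.3] F rack [-0.4 -0.8 -0.1]
```

Request:
send_rows --motion "0.08 0 -0.18 0 0 0 1"

```text
t: 26.88
eef_pos: [0.5417, -0.0143, 0.1479]
tool_rot: [0.149, 0.677, 0.704, 0.154]
contact_force: [-27.1, -2.1, 38.6]
gripper_width: -0.004
```

Request:
send_rows --motion "0.08 0 -0.18 0 0 0 1"

```text
t: 26.97
eef_pos: [0.542, -0.0143, 0.1478]
tool_rot: [0.151, 0.676, 0.704, 0.154]
contact_force: [-38.6, 0.5, 56.9]
gripper_width: -0.001
```

Request:
send_rows --motion "0.08 0 -0.18 0 0 0 1"

```text
t: 27.05
eef_pos: [0.542, -0.0143, 0.1479]
tool_rot: [0.152, 0.676, 0.704, 0.153]
contact_force: [-29.5, -0.7, 41.3]
gripper_width: 0.001
```

Request:
send_rows --motion "0 0 0 0 0 0 1;-0.4 0 1 0 0 0 1;-1.2 0 2.4 0 0 0 1;-1.6 0 3.4 0 0 0 1;-1.6 0.5 3.4 0 0 0 1;-1.6 0.5 3.4 0 0 0 1;-1 0 1 0 0 0 1;0 0 0 0 0 0 1"

```text
t: 27.72
eef_pos: [0.4673, -0.0024, 0.2918]
tool_rot: [0.153, 0.675, 0.706, 0.152]
contact_force: [-0.4, -1.1, -0.2]
gripper_width: -0.003
```

```bash
python3 - <<'E'
from ov import *
RP[:]=RP+RR@[.001,0,0]
gor(1,-85,120)
a=ov('w26',(67,17)); 
o=get_obs(); C=cam('wrist',o)
def pl(P,c): 
    cv2.polylines(a,[np.round((proj(C,np.array(P)/1000@RR.T+RP)+.5)*3).astype(int)],True,c,1)
pl(cylpts()[40:]*1000*[.92,.92,1]+[0,-33,0],(0,255,0))
X=(wedgepts()*1000+[-1,-73,8])/1000@RR.T+RP; P=np.round((proj(C,X)+.5)*3).astype(int)
for i,j in [(0,1),(2,3),(4,5),(6,7),(0,4),(1,5),(2,6),(3,7),(0,2),(1,3),(4,6),(5,7)]: cv2.line(a,tuple(P[i]),tuple(P[j]),(255,0,255),1)
uv=proj(C,RR@[0,-.02,.08]+RP)[0]*3; x,y=uv.astype(int); y0=max(0,y-400); cv2.imwrite('pics/w26o.png',a[y0:y0+800,max(0,x-350):x+350])
snap('scene','s4'); im=cv2.imread('pics/s4.png')[150:280,210:370]; cv2.imwrite('pics/s4c.png',cv2.resize(im,None,fx=4.5,fy=4.5,interpolation=cv2.INTER_CUBIC))
E
```

```text
t 27.72 pos [ 0.4673 -0.0024  0.2918] d cm [  7.48  -1.33 -14.14] rv deg [ 0.61 -0.07 -0.47] n>= 3.8 F [-0.4 -1.1 -0.2] w -0.003
rack mm [ -6.6 -69.1 279.5] F rack [-0.5 -1.   0. ]
```

View pics/w26o.png

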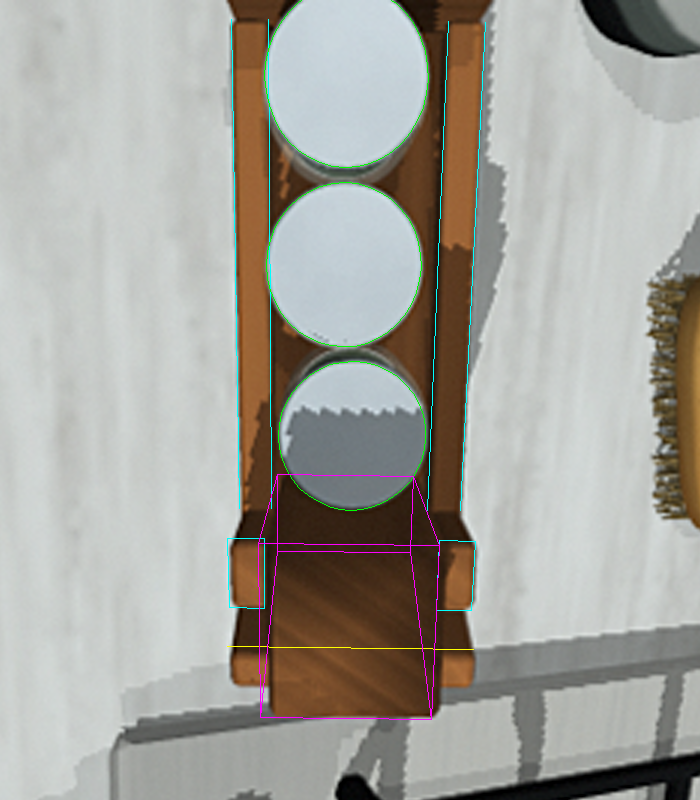

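View pics/s4c.png

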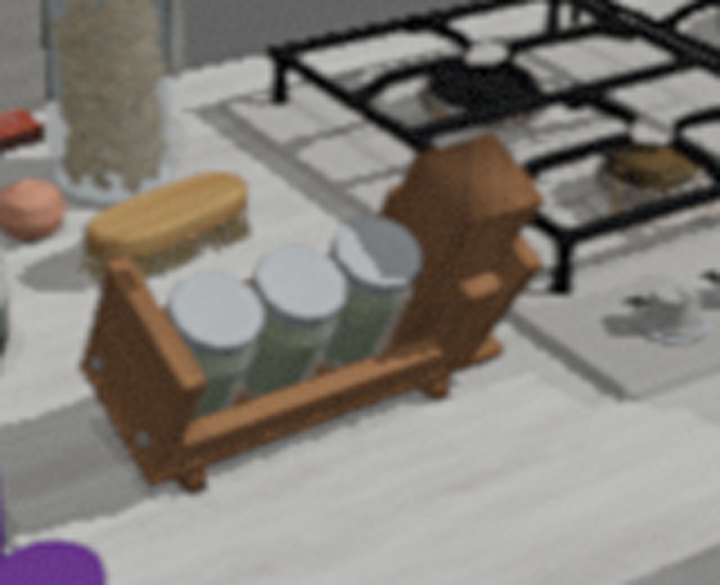

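```bash
python3 -c "
from station import *
print(get_obs()['joint_vel'].round(3)); print(hand_in())"
```

```text
[-0.01   0.055  0.     0.014  0.019 -0.007 -0.009]
the job is handed in; nothing more can be done
None
```

I put the lone jar at the end of the row in the rack and slid the row to the left wall. I then drove the wedge down the last gap and handed the job in at about 28 s of the 72 s limit. `hand_in()` gives no verdict, so the results below are from my own last checks.

**Last wrist picture:**
- The three jars matched their tight positions, y ≈ +67, +17 and -33 mm, to about a millimetre. They stand square as far as the picture shows.
- The wedge stands square in the gap, its thin end about 8 mm above the floor.
- The gripper was clear of everything.

**Wedge:** it did not move when I pressed its top with the closed fingers.

**Departures and disagreements:**
- **Push force:** my pushes were harder than intended. The wrist force reached about 88 N when the jar met the floor and about 70 N while driving and testing the wedge. The task suggested 10 to 20 N for the wedge, and the limit is 120 N.
- **Jar position:** the third jar sits near x ≈ 0 rather than resting on the front rail at -4 mm, which is still within the ±8 mm allowed.
- **Camera views:** the wrist camera disagreed with the fixed cameras by about 1 mm on the rack's x position, so I used the wrist view.

I did not touch the mug, oats jar or brush.

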